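# Load and start the slide warmer

## Robot

A 6-joint arm with a two-finger parallel gripper is mounted at the origin on the work surface. World frame = base frame: x ahead of the robot, y to its left, z up, the work surface at z = 0. Lengths are in mm, angles in rad, forces in N, time in s.
With the tool pointing down it reaches from about 275 to 750 mm from the base axis. Payload 10.2 kg.
Tool frame: the origin (TCP) lies between the finger pads; the fingertips stand 17 mm ahead of it and the grasp point (between the pads) lies 2 mm behind it (tips_ahead is the distance from the TCP to the fingertips, in mm); z points along the fingers, y is the line along which they close (so a half turn about z gives the same grasp; the last joint's range is limited). The gripper opens to 85 mm and grips with 20 to 120 N. Pads are 22 mm wide; open, the fingers measure 114 mm over their backs; the gripper's body (76 mm by 85 mm) begins 54 mm behind the grasp point. The pads swing forward as they close: fully open they stand 13 mm farther back than shut.
Start: joints at [-1.542, 0.313, 1.498, -0, 1.331, -0.223], TCP at [130.789, -508.454, 248.294] pointing down, gripper open.
Joint ranges: [-2.94, 2.94], [-0.97, 2.17], [0.19, 2.56], [-1.23, 4.37], [0.02, 3.11], [-2.88, 2.88]. Speed limits (rad/s): [2.39, 2.39, 3.01, 3.14, 3.14, 3.14].

## Interface

Orientations are given as a unit quaternion [w, x, y, z].
In Python, from rig import sense, capture, finish_job, boxes_of, tips_ahead gives the robot as it stands.
- The arm moves only by the tool drive_tool, never from a script. Its argument "commands" is text: rows parted by semicolons, each of 7 numbers parted by spaces: the shift along the world's x, y, z in units of 0.1 m (1.0 is 0.1 m), then the turn, a rotation vector about the world's x, y, z in units of pi/4 rad (1.0 is pi/4 rad), then the opening in per cent of the stroke, from 0 (shut) to 100 (fully open). A call has 1 to 20 rows; each row shifts and turns the commanded pose from where the row before left it; what a row does not reach is not made up. A row lasts 1/12 s, in which the tool goes at most 41.7 mm and 7.16 degrees, less where a joint would pass 70% of its speed; a pose out of reach is approached as far as the arm can. A call with a number of a shift or a turn outside -1 to 1 is refused whole. A call with a gripper value outside its range is refused whole. The fingers move at their own pace and stop on an object; "force" is the grip in N (left out, the last holds). Time passes only in rows, so rows that do not move let the fingers close. It gives the time, the measured TCP pose, the force, the opening and the grip force at its end, in the units of the state.
- sense(): the state, without advancing time (a new reading comes with each control period).
- capture(name): name is "scene" or "top"; returns a dict with "pixels" (480x640x3 uint8, blue, green, red), "fov_y" (degrees; the focal length in pixels is half the picture's height over the tangent of half this angle, whatever the lens; pixels are square), "cx", "cy" (the principal point, pixels), "k1" (the pictures are not rectified: a ray, as slopes to the right and down, at radius r is drawn at 1 + k1 r^2 times it, then the intrinsics apply), "position" and "attitude" of the camera in the world. Camera axes: x right, y down, z forward; pixel columns grow to the right and rows downward; lengths in mm; the calibration is good to about 2 mm. A picture is of the moment at which its call begins. There is no depth.
- finish_job(): hands the job in; it is judged then, once.
Trained networks look in a picture, given as the dict that the camera call returned (one of the last four; its "shot" number tells which), for a name from the list of things; names that differ only in an ending like _2 or _b are one class to them, and where a whole thing is asked for, a point or a joint stands for the part that bears it (a point fixed in the world has none). Each returns a list of dicts, best first, with "confidence" (0 to 1); they miss things now and then, are a little off and sometimes report something else, mostly with a low value. They report only what shows in the picture. A call takes as long as a camera call.
- boxes_of(picture, name): "position" ([column, row] in pixels, amid what is visible of it).
The state is a dict: "time_s": time; "joints": joint angles; "dq": joint speeds; "tau": joint torques, N m; "eef_pos": TCP position; "ee_rot": TCP orientation; "force": force on the tool from outside, world axes, zero at the start; "wrist_torque": the same for the moment, N m; "grip_width": opening from 0.0 (shut) to 1.0 (fully open); "grip_force": force on a finger pad.
Only numpy, scipy, OpenCV 4.12 (cv2) and the standard library are available. Lean on these libraries where they do the work, as an engineer would, in place of code of your own. Each camera call takes 0.05 s, during which the arm holds its last target. There are 200 camera calls.

## Task

Lay every slide carrier flat on the warmer's black plate, inside the raised rim, without tipping any over. Then turn the slotted mode selector clockwise to its stop with the screwdriver (not with the fingers) and put the screwdriver back upright in its stand. After that turn the regulator knob until its white pointer lines up with the red mark and slide the clear lock hood fully over the knob, leaving the bottle, green box and dish alone.

Things in the scene. Friction and masses are not known exactly. Their poses are not given: they have to be found in the camera images.
- warmer: Slide warmer, a white box 230 (x) x 375 (y) x 45 high, fixed to the bench. Origin on the bench under its middle; at yaw 0 its axes are the world's. Black warming plate on its +y half, control console on its -y half (selector at (0, -48), regulator knob at (-55, -135), in mm from its origin). Nothing else stands up from it but the controls and the plate's rim.
- plate (a point): Centre of the warming plate's top face (level with the box's top, 45 above the bench). The plate is 210 along the warmer's x and 170 along its y, and is bounded by a fixed steel rim 6 wide that stands 5 above it. Axes are the warmer's. Four carriers fit flat in a two-by-two pattern with their long sides along x.
- selector (a joint): Slotted brass mode selector on the console, turned with the screwdriver only. 0 = standby (slot along the warmer's x, white dash at the slot end pointing to the grey dot), grows clockwise seen from above to a hard stop at 1.571 (slot along the warmer's y, white dash to the green dot). It starts at or a little past 0, stays where it is left, and needs about 0.04 N m.
- selector_slot (a point): On the selector's axis at the slot's top edge (59 above the bench). Its x axis runs along the slot and turns with it. Disc 36 across; slot 24 long, open at both ends, 9 wide at the top, tapering within 3 of depth to 4 wide, 7 deep in all.
- knob (a joint): Regulator knob's turn, rad: grows clockwise seen from above, 0 = white pointer towards the warmer's +x, limit 4.0. Stays where it is left; needs about 0.05 N m.
- knob_grip (a point): Centre of the knob's bar grip, on the knob's axis, 81 above the bench (bar top at 89, skirt 44 across under the bar up to 59). The black bar is 42 long, 14 thick, 30 high; x axis along the bar towards the white pointer end.
- knob_pointer (a point): End of the white pointer on top of the knob's bar, 19 from the knob's axis, at the bar's top; x axis points outwards along the pointer.
- mark (a point): Red mark on the white dial under the knob, 30 from the knob's axis and 50 above the bench; its x axis points outwards from the knob's axis through the mark. The knob is set when the white pointer points at it.
- hood (a joint): Slide of the clear lock hood with orange tab, m: it starts at or near 0 (open, beside the knob, its centre 95 mm to the warmer's +x of the knob's axis) and moves towards the warmer's -x to a stop at 0.095 = fully over the knob. Friction about 1.5 N; stays where it is left.
- hood_tab (a point): Centre of the orange tab on top of the hood, 111 above the bench: 14 thick (warmer's x), 30 wide (y), 28 high (bottom at 97, on the hood's flat top, which is 60 x 60). Moves with the hood, axes are the warmer's.
- stand: Blue screwdriver stand, 50 x 50 x 58 high, fixed, origin under its middle, with a square upright hole 20 x 20 right through.
- stand_hole (a point): Centre of the stand's hole at its top face, 58 above the bench.
- driver_grip (a point): Flat screwdriver, 112 long, 80 g, standing blade down in the stand. This point is the centre of its red square handle (24 x 24, 56 high), 84 above the blade's end; z axis from blade to handle; x axis along the blade's width, parallel to a pair of handle faces. Under the handle a black collar 30 x 30 x 6 (underside 50 above the blade's end) rests on the stand; below it a shaft 8 in diameter.
- driver_tip (a point): End of the screwdriver's blade, on its axis: blade 12 wide (x axis), 2.5 thick, 12 long. In the stand it hangs 50 below the stand's top.
- oil: Amber oil bottle 44 across, 100 high, with black cap: leave alone. Origin under its middle.
- slidebox: Green slide box 90 x 130 x 34: leave alone. Origin under its middle.
- dish: Clear round dish 90 across, 14 high: leave alone. Origin under its middle.
- carrier0_mid (a point): Slide carrier, 120 g: aluminium plate 84 (x) x 60 (y) x 8 with two glass slides, and along its middle a blue upright fin 50 long (x) x 10 thick (y), from 8 to 38 above its underside. This point is on its middle, 19 above its underside. Two to four carriers are present, the others absent.
- carrier1_mid (a point): Slide carrier, 120 g: aluminium plate 84 (x) x 60 (y) x 8 with two glass slides, and along its middle a blue upright fin 50 long (x) x 10 thick (y), from 8 to 38 above its underside. This point is on its middle, 19 above its underside. Two to four carriers are present, the others absent.
- carrier2_mid (a point): Slide carrier, 120 g: aluminium plate 84 (x) x 60 (y) x 8 with two glass slides, and along its middle a blue upright fin 50 long (x) x 10 thick (y), from 8 to 38 above its underside. This point is on its middle, 19 above its underside. Two to four carriers are present, the others absent.
- carrier3_mid (a point): Slide carrier, 120 g: aluminium plate 84 (x) x 60 (y) x 8 with two glass slides, and along its middle a blue upright fin 50 long (x) x 10 thick (y), from 8 to 38 above its underside. This point is on its middle, 19 above its underside. Two to four carriers are present, the others absent.

How it is judged:
By the outcome, as a careful person would: the job done as asked, in the order asked, and still so for the second after the job is handed in, with the robot touching nothing.
Of carrier0, carrier1, carrier2, carrier3 only 2 to 4 are there at a start; the rules pass over those that are not, and their reading is None.
At some moment in a run one of carrier0, carrier1, carrier2, carrier3 may be knocked a few centimetres aside while the robot is not near it.
It also fails if it takes over 210 s, if anything falls off the work surface, if the arm or the gripper's body presses on something with over 40 N, if the wrist force passes 120 N, or if a joint passes its speed limit or range.

## Working session

There is one attempt and no reset: what is moved stays moved. The work goes in short steps, Python scripts to look and compute and a tool call to move; the robot and the scene stay as the last step left them, time stands still between calls to the robot, and variables do not carry over. Pictures are saved under pics/ and viewed, at most 14 in all, crops included, and the job is handed in when it is done.

Besides the shell and the picture viewer there is one more tool, called in YAML: its name, and indented under it one key for each argument. drive_tool: Moves the arm, as the interface text tells. Shifts and turns lie within -1 to 1; 1 stands for 0.1 m of shift or pi/4 rad of turn. Its arguments: {"type":"object","properties":{"commands":{"type":"string"},"force":{"type":"number"}},"required":["commands"]}

```bash
ls; mkdir -p pics
cat > h.py <<'E'
import numpy as np,cv2
from rig import sense,capture,finish_job,boxes_of,tips_ahead
from scipy.spatial.transform import Rotation as R
def rot(q): return R.from_quat([q[1],q[2],q[3],q[0]])
def K(p):
    f=240/np.tan(np.radians(p['fov_y'])/2); return f
def att(p):
    a=np.array(p['attitude'],float); return a if a.shape==(3,3) else rot(a).as_matrix()
def ray(p,uv):
    f=K(p); d=(np.array(uv,float)-[p['cx'],p['cy']])/f
    s=d.copy()
    for _ in range(20): s=d/(1+p['k1']*(s@s))
    return att(p)@np.array([s[0],s[1],1.])
def toz(p,uv,z):
    o=np.array(p['position'],float); r=ray(p,uv); return o+r*(z-o[2])/r[2]
def proj(p,X):
    c=att(p).T@(np.array(X,float)-np.array(p['position'])); s=c[:2]/c[2]
    return s*(1+p['k1']*(s@s))*K(p)+[p['cx'],p['cy']]
def tri(p,a,q,b):
    o1,o2=np.array(p['position'],float),np.array(q['position'],float); d1,d2=ray(p,a),ray(q,b)
    t=np.linalg.lstsq(np.c_[d1,-d2],o2-o1,rcond=None)[0]; A=o1+t[0]*d1;B=o2+t[1]*d2
    return (A+B)/2,np.linalg.norm(A-B)
E
python3 - <<'E'
from h import *
s=sense();print({k:np.round(v,3) for k,v in s.items()})
H={'warmer':45,'selector_slot':59,'knob_grip':89,'mark':50,'hood_tab':111,'stand':58,'driver_grip':100,'carrier0_mid':25,'oil':100,'slidebox':34,'dish':14}
for n in('scene','top'):
    p=capture(n);cv2.imwrite(f'pics/{n}0.png',p['pixels']);print(n,p['position'],p['attitude'],p['fov_y'],p['cx'],p['cy'],p['k1'])
    for k,z in H.items():
        for b in boxes_of(p,k)[:5]: print(k,np.round(b['position']),round(b['confidence'],2),np.round(toz(p,b['position'],z)[:2]))
E
```

```text
pics
{'time_s': np.float64(0.0), 'joints': array([-1.542,  0.313,  1.498,  0.   ,  1.331, -0.223]), 'dq': array([ 0.001, -0.   , -0.001, -0.001, -0.003,  0.001]), 'tau': array([ 1.0000e-03, -4.1227e+01, -2.5974e+01, -0.0000e+00,  4.0000e-03,
       -0.0000e+00]), 'eef_pos': array([ 130.793, -508.213,  247.734]), 'ee_rot': array([-0.001,  0.992,  0.126,  0.   ]), 'force': array([-0.773, -0.076, -0.149]), 'wrist_torque': array([-0.004,  0.059,  0.039]), 'grip_force': np.float64(0.0), 'grip_width': np.float64(1.001)}
scene [1110.88026323 -304.54092428  863.78896107] [-0.28131797  0.82271861  0.46587932 -0.16416681] 55.61982724142845 327.68823641650744 242.56462687827363 0.018728985841316503
warmer [277. 273.] 0.82 [ 572. -119.]
warmer [226. 292.] 0.38 [ 560. -234.]
selector_slot [261. 270.] 0.73 [ 556. -148.]
selector_slot [212. 271.] 0.54 [ 505. -240.]
knob_grip [213. 270.] 0.85 [ 527. -239.]
knob_grip [399. 220.] 0.16 [614. 170.]
mark [203. 270.] 0.72 [ 487. -254.]
hood_tab [225. 293.] 0.95 [ 607. -242.]
stand [141. 318.] 0.88 [ 538. -402.]
driver_grip [131. 302.] 0.62 [ 523. -405.]
d
[... 370 characters left out ...]
973  0.71555324 -0.69817808  0.01474123] 56.48739978420434 320.0353218680092 243.5764205510183 -0.10256119542812243
warmer [351. 270.] 0.64 [ 548. -100.]
warmer [373. 269.] 0.53 [ 551. -153.]
selector_slot [349. 271.] 0.58 [546. -94.]
selector_slot [378. 270.] 0.47 [ 550. -161.]
knob_grip [413. 288.] 0.68 [ 510. -238.]
knob_grip [163. 315.] 0.62 [434. 334.]
mark [405. 293.] 0.63 [ 496. -228.]
hood_tab [410. 252.] 0.71 [ 591. -227.]
stand [472. 288.] 0.96 [ 512. -387.]
driver_grip [484. 286.] 0.51 [ 519. -401.]
carrier0_mid [224. 320.] 0.79 [418. 203.]
oil [208. 204.] 0.88 [690. 232.]
slidebox [330. 173.] 0.82 [782. -46.]
dish [473. 234.] 0.75 [ 643. -404.]
dish [408. 254.] 0.34 [ 589. -242.]
```

View pics/top0.png

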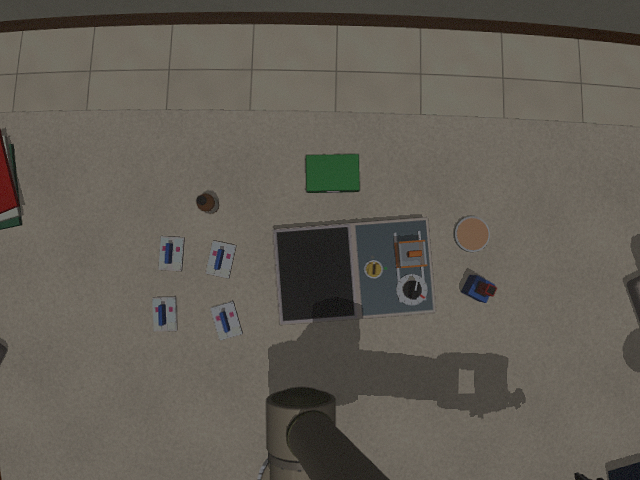

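View pics/scene0.png

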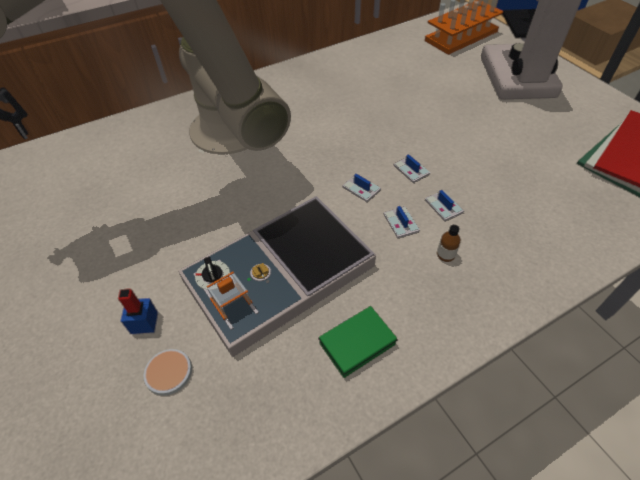

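View pics/crop1.png

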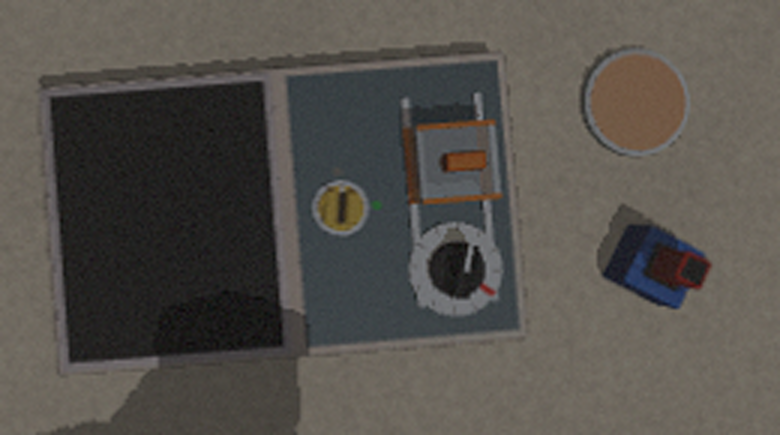

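Run:
```python
from h import *
p=capture('top');q=capture('scene')
def crn(p,cs): return [np.round(toz(p,(260+a/3,200+b/3),45)[:2],1) for a,b in cs]
C=crn(p,[(40,93),(505,55),(523,335),(63,372)]);print('warmer',C,np.mean(C,0))
def at(a,b,z): return toz(p,(260+a/3,200+b/3),z)[:2].round(1)
print('sel',at(342,207,59),'knob',at(457,268,89),'mark',at(487,290,50),'tab',at(465,160,125),'drv',at(692,270,100))
outs=[]
F=[(578.5,346.1,-3.1),(567,221,-10.8),(428.1,356,1.6),(415.9,202.3,19.1)]
for pic,(x0,y0,x1,y1) in((p,(140,225,260,345)),(q,(330,140,480,245))):
    im=cv2.resize(pic['pixels'],None,fx=4,fy=4,interpolation=cv2.INTER_CUBIC)
    for x,y,a in F:
        c,s=np.cos(np.radians(a)),np.sin(np.radians(a))
        for hx,hy,z,col in((25,5,38,(0,255,255)),(42,30,8,(0,0,255))):
            pts=[proj(pic,(x+c*u-s*v,y+s*u+c*v,z)) for u,v in((hx,hy),(hx,-hy),(-hx,-hy),(-hx,hy))]
            cv2.polylines(im,[np.int32(np.round((np.array(pts)+.5)*4))],True,col,1)
    outs.append(im[y0*4:y1*4,x0*4:x1*4])
h=min(o.shape[0] for o in outs)
o=np.hstack([cv2.resize(o,None,fx=.8,fy=.8)[:int(h*.8)] for o in outs]);print(o.shape);cv2.imwrite('pics/ov.png',o[:, :800] if o.shape[1]>800 else o)
cv2.imwrite('pics/ov.png',cv2.resize(o,None,fx=min(1,800/o.shape[1]),fy=min(1,800/o.shape[1])))
```

```text
warmer [array([636.3,  87.6]), array([ 676. , -282.9]), array([ 453.3, -300.9]), array([415.9,  63.2])] [ 545.375 -108.25 ]
sel [ 551.8 -152.7] knob [ 507.7 -237.9] mark [ 488.8 -270.2] tab [ 588.9 -235.1] drv [ 510.1 -416.5]
(336, 864, 3)
```

View pics/ov.png

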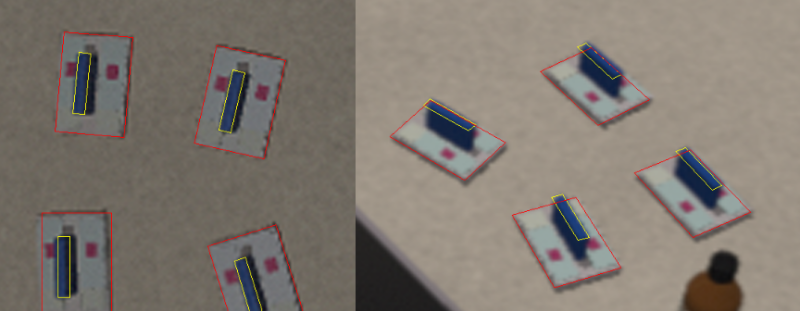

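drive_tool:
  commands: "0 0 0 0 0 0 40;0 0 0 0 0 0 40;0 0 0 0 0 0 40;0 0 0 0 0 0 40;0 0 0 0 0 0 40;0 0 0 0 0 0 40"
  force: 30

```text
time_s: 1.85
eef_pos: [130.8, -508.5, 248.3]
ee_rot: [0.0, 0.992, 0.126, 0.0]
force: [0.1, 0.9, 0.4]
grip_width: 0.401
grip_force: 0.0
```

```bash
python3 -c "
from h import *
print(tips_ahead,sense()['grip_width'],sense()['time_s'])"
```

```text
17.0 0.4014392929319319 1.85
```

drive_tool:
  commands: "0.15 0.374 0 0 0 0 45;0.15 0.374 0 0 0 0 45;0.15 0.374 0 0 0 0 45;0.15 0.374 0 0 0 0 45;0.15 0.374 0 0 0 0 45;0.15 0.374 0 0 0 0 45;0.15 0.374 0 0 0 0 45;0.15 0.374 0 0 0 0 45;0.15 0.374 0 0 0 0 45;0.15 0.374 0 0 0 0 45;0.15 0.374 0 0 0 0 45;0.15 0.374 0 0 0 0 45;0.15 0.374 0 0 0 0 45;0.15 0.374 0 0 0 0 45;0.15 0.374 0 0 0 0 45;0.15 0.374 0 0 0 0 45;0.15 0.374 0 0 0 0 45;0.15 0.374 0 0 0 0 45;0.15 0.374 0 0 0 0 45;0 0 0 0 0 0.1 45"

```text
time_s: 3.52
eef_pos: [416.8, 207.0, 247.8]
ee_rot: [-0.001, 0.986, 0.166, 0.0]
force: [0.5, 0.4, 0.3]
grip_width: 0.451
grip_force: 0.0
```

```bash
cat > fins.py <<'E'
from h import *
def fins(show=True):
    p=capture('top');hsv=cv2.cvtColor(p['pixels'],cv2.COLOR_BGR2HSV)
    m=cv2.inRange(hsv,(100,120,40),(130,255,255));m[:, 440:]=0;m[:200]=0;m[370:]=0;m[:,:100]=0
    n,l,st,ce=cv2.connectedComponentsWithStats(m)
    for i in range(1,n):
        if st[i,4]<30: continue
        c=np.argwhere(l==i)[:,::-1].astype(np.float32); z=83 if ce[i][0]>270 else 38
        W=np.array([toz(p,b,z)[:2] for b in c],np.float32);a,b,t=cv2.minAreaRect(W)
        if b[0]<b[1]: t-=90
        print(z,np.round(a,1),np.round(b,1),round(t,1),ce[i].round(0))
    return p
if __name__=='__main__': 
    s=sense();print(np.round(s['eef_pos'],1),np.round(s['ee_rot'],3),s['time_s']);fins()
E
python3 fins.py
```

```text
[416.8 207.  247.8] [-0.001  0.986  0.166  0.   ] 3.5167
38 [578.6 346.1] [46.1 10. ] 2.2 [167. 253.]
38 [565.7 220.5] [ 7.1 44.3] -10.8 [218. 260.]
38 [428.1 357.2] [46.   7.5] 1.6 [160. 315.]
38 [415.4 201.3] [45.4  9.1] 18.4 [224. 322.]
```

drive_tool:
  commands: "0 0 -0.38 0 0 0 45;0 0 -0.38 0 0 0 45;0 0 -0.38 0 0 0 45;0 0 -0.38 0 0 0 45;0 0 -0.3 0 0 0 45;0 0 -0.2 0 0 0 45;0 0 -0.12 0 0 0 45;0 0 0 0 0 0 45;0 0 0 0 0 0 45;0 0 0 0 0 0 0;0 0 0 0 0 0 0;0 0 0 0 0 0 0;0 0 0 0 0 0 0;0 0 0 0 0 0 0;0 0 0 0 0 0 0"
  force: 40

```text
time_s: 4.82
eef_pos: [416.5, 202.2, 35.5]
ee_rot: [0.0, 0.986, 0.164, 0.001]
force: [-1.0, -1.6, 7.9]
grip_width: 0.107
grip_force: 40.0
```

drive_tool:
  commands: "0 0 0.1 0 0 0 0;0 0 0.2 0 0 0 0;0 0 0.3 0 0 0 0;0 0 0.3 0 0 0 0;0 0 0.3 0 0 0 0;0 0 0 0 0 0 0;0 0 0 0 0 0 0;0 0 0 0 0 0 0;0 0 0 0 0 0 0"

```text
time_s: 5.57
eef_pos: [415.1, 202.0, 153.4]
ee_rot: [0.0, 0.986, 0.164, -0.001]
force: [0.8, 0.6, -1.9]
grip_width: 0.106
grip_force: 39.1
```

Run:
```python
from h import *
s=sense();print(s['eef_pos'],s['force'],s['wrist_torque'],tips_ahead)
p=capture('scene');cv2.imwrite('pics/l1.png',cv2.resize(p['pixels'][80:260,260:500],None,fx=3,fy=3))
```

```text
[415.13501675 201.99312218 153.38102853] [ 0.84959681  0.5951308  -1.8925789 ] [-0.00706125  0.04543081 -0.01379764] 17.0
```

View pics/l1.png

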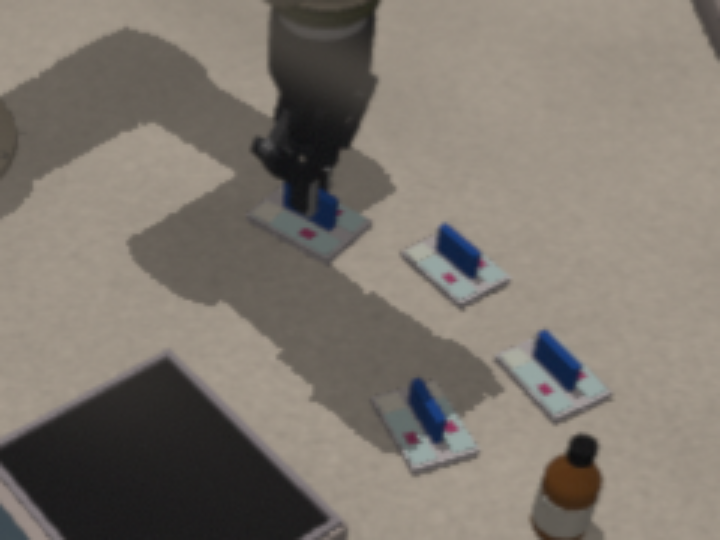

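drive_tool:
  commands: "0.094 -0.33 0 0 0 -0.1 0;0.094 -0.33 0 0 0 -0.1 0;0.094 -0.33 0 0 0 -0.09 0;0.094 -0.33 0 0 0 0 0;0.094 -0.33 0 0 0 0 0;0.094 -0.33 0 0 0 0 0;0.094 -0.33 0 0 0 0 0;0.094 -0.33 0 0 0 0 0;0 0 0 0 0 0 0;0 0 -0.3 0 0 0 0;0 0 -0.2 0 0 0 0;0 0 -0.1 0 0 0 0;0 0 -0.08 0 0 0 0;0 0 0 0 0 0 0;0 0 -0.04 0 0 0 0;0 0 0 0 0 0 0;0 0 0 0 0 0 0"

```text
time_s: 7.03
eef_pos: [491.3, -61.9, 82.9]
ee_rot: [0.0, 0.999, 0.051, 0.001]
force: [-0.4, -0.7, -0.7]
grip_width: 0.103
grip_force: 39.4
```

drive_tool:
  commands: "0 0 -0.01 0 0 0 0;0 0 -0.01 0 0 0 0;0 0 0 0 0 0 0;0 0 0 0 0 0 12;0 0 0 0 0 0 18;0 0 0 0 0 0 26;0 0 0 0 0 0 40;0 0 0 0 0 0 40;0 0 0.1 0 0 0 40;0 0 0.25 0 0 0 45;0 0 0.38 0 0 0 45"

```text
time_s: 7.95
eef_pos: [489.6, -61.4, 152.6]
ee_rot: [-0.001, 0.999, 0.051, -0.003]
force: [0.3, -0.3, 0.5]
grip_width: 0.447
grip_force: 0.0
```

```bash
python3 fins.py
```

```text
[489.6 -61.4 152.6] [-0.001  0.999  0.051 -0.003] 7.95
38 [578.5 346.3] [ 9.  46.5] -2.3 [167. 253.]
38 [567.  220.7] [ 8.5 46.7] -10.8 [218. 259.]
38 [428.1 357.2] [46.   7.5] 1.6 [160. 315.]
```

drive_tool:
  commands: "-0.057 0.38 0 0 0 -0.096 45;-0.057 0.38 0 0 0 0 45;-0.057 0.38 0 0 0 0 45;-0.057 0.38 0 0 0 0 45;-0.057 0.38 0 0 0 0 45;-0.057 0.38 0 0 0 0 45;-0.057 0.38 0 0 0 0 45;-0.057 0.38 0 0 0 0 45;-0.057 0.38 0 0 0 0 45;-0.057 0.38 0 0 0 0 45;-0.06 0.384 0 0 0 0 45;0 0 0 0 0 0 45;0 0 -0.38 0 0 0 45;0 0 -0.38 0 0 0 45;0 0 -0.2 0 0 0 45;0 0 -0.12 0 0 0 45;0 0 -0.08 0 0 0 45;0 0 0 0 0 0 45;0 0 0 0 0 0 45"

```text
time_s: 9.58
eef_pos: [428.7, 356.8, 38.5]
ee_rot: [-0.0, 1.0, 0.014, 0.001]
force: [-0.3, -0.6, 1.0]
grip_width: 0.449
grip_force: 0.0
```

drive_tool:
  commands: "0 0 0 0 0 0 0;0 0 0 0 0 0 0;0 0 0 0 0 0 0;0 0 0 0 0 0 0;0 0 0 0 0 0 0;0 0 0 0 0 0 0;0 0 0 0 0 0 0"

```text
time_s: 10.17
eef_pos: [428.7, 357.0, 38.7]
ee_rot: [-0.001, 1.0, 0.014, 0.001]
force: [0.3, 0.5, 6.5]
grip_width: 0.11
grip_force: 40.3
```

Run:
```python
from fins import *
fins()
p=capture('scene');cv2.imwrite('pics/l2.png',cv2.resize(p['pixels'][100:300,220:480],None,fx=3,fy=3))
```

```text
38 [578.5 346.1] [ 9.3 46.5] -3.1 [167. 252.]
38 [566.9 220.6] [ 8.7 46.7] -10.8 [218. 259.]
83 [490.5 -63.3] [46.4  8.6] 5.5 [336. 295.]
```

View pics/l2.png

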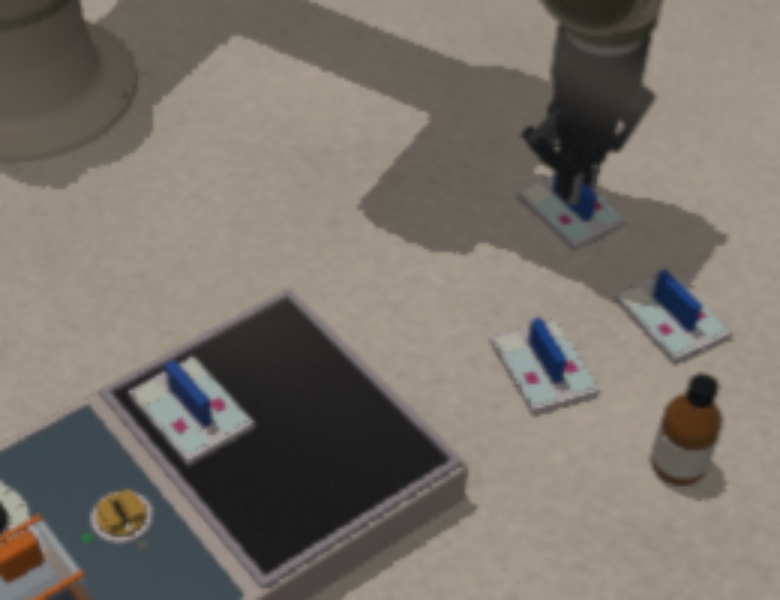

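drive_tool:
  commands: "0 0 0.15 0 0 0 0;0 0 0.3 0 0 0 0;0 0 0.38 0 0 0 0;0 0 0.32 0 0 0 0;0.06 -0.372 0 0 0 0.096 0;0.06 -0.372 0 0 0 0 0;0.06 -0.372 0 0 0 0 0;0.06 -0.372 0 0 0 0 0;0.06 -0.372 0 0 0 0 0;0.06 -0.372 0 0 0 0 0;0.06 -0.372 0 0 0 0 0;0.06 -0.372 0 0 0 0 0;0.063 -0.371 0 0 0 0 0;0 0 0 0 0 0 0;0 0 -0.3 0 0 0 0;0 0 -0.2 0 0 0 0;0 0 -0.1 0 0 0 0;0 0 -0.05 0 0 0 0;0 0 0 0 0 0 0"

```text
time_s: 11.85
eef_pos: [482.1, 22.1, 87.0]
ee_rot: [-0.0, 0.999, 0.051, -0.0]
force: [0.5, -0.0, -2.3]
grip_width: 0.107
grip_force: 39.5
```

drive_tool:
  commands: "0 0 -0.02 0 0 0 0;0 0 -0.02 0 0 0 0;0 0 0 0 0 0 0;0 0 0 0 0 0 0;0 0 0 0 0 0 12;0 0 0 0 0 0 18;0 0 0 0 0 0 26;0 0 0 0 0 0 40;0 0 0 0 0 0 40;0 0 0.1 0 0 0 40;0 0 0.24 0 0 0 45;0 0 0.36 0 0 0 45"

```text
time_s: 12.85
eef_pos: [481.0, 22.0, 152.8]
ee_rot: [-0.001, 0.999, 0.051, -0.002]
force: [0.2, 0.1, -0.9]
grip_width: 0.45
grip_force: 0.0
```

```bash
python3 fins.py
```

```text
[481.   22.  152.8] [-0.001  0.999  0.051 -0.002] 12.85
38 [578.5 346.5] [ 8.7 46.5] -2.7 [167. 253.]
38 [567.  220.6] [ 9.4 46.7] -8.8 [218. 259.]
83 [490.5 -63. ] [46.4  8.1] 5.8 [336. 295.]
```

drive_tool:
  commands: "0.141 0.3315 0 0 0 -0.12 45;0.141 0.3315 0 0 0 -0.12 45;0.141 0.3315 0 0 0 -0.131 45;0.141 0.3315 0 0 0 0 45;0.141 0.3315 0 0 0 0 45;0.142 0.3315 0 0 0 0 45;0 0 0 0 0 0 45;0 0 -0.38 0 0 0 45;0 0 -0.38 0 0 0 45;0 0 -0.2 0 0 0 45;0 0 -0.12 0 0 0 45;0 0 -0.08 0 0 0 45;0 0 0 0 0 0 45;0 0 0 0 0 0 45;0 0 0 0 0 0 0;0 0 0 0 0 0 0;0 0 0 0 0 0 0;0 0 0 0 0 0 0;0 0 0 0 0 0 0;0 0 0 0 0 0 0"

```text
time_s: 14.57
eef_pos: [567.7, 220.9, 38.7]
ee_rot: [-0.0, 0.996, -0.094, 0.001]
force: [-0.7, -0.4, 5.6]
grip_width: 0.109
grip_force: 40.7
```

```bash
python3 fins.py
```

```text
[567.7 220.9  38.7] [-0.     0.996 -0.094  0.001] 14.5667
83 [490.4 -63.1] [46.2  8.2] 5.8 [336. 295.]
83 [480.4  19.4] [48.4  8.2] 6.2 [299. 298.]
```

drive_tool:
  commands: "0 0 0.15 0 0 0 0;0 0 0.3 0 0 0 0;0 0 0.38 0 0 0 0;0 0 0.32 0 0 0 0;0.032 -0.34 0 0 0 0.12 0;0.032 -0.34 0 0 0 0.12 0;0.032 -0.34 0 0 0 0.131 0;0.032 -0.34 0 0 0 0 0;0.032 -0.34 0 0 0 0 0;0.032 -0.34 0 0 0 0 0;0.032 -0.34 0 0 0 0 0;0.029 -0.339 0 0 0 0 0;0 0 0 0 0 0 0;0 0 0 0 0 0 0;0 0 -0.3 0 0 0 0;0 0 -0.2 0 0 0 0;0 0 -0.1 0 0 0 0;0 0 -0.05 0 0 0 0;0 0 0 0 0 0 0"

```text
time_s: 16.2
eef_pos: [592.1, -50.3, 86.9]
ee_rot: [-0.0, 0.999, 0.052, -0.0]
force: [-0.6, -0.0, -0.9]
grip_width: 0.1
grip_force: 39.7
```

drive_tool:
  commands: "0 0 -0.02 0 0 0 0;0 0 -0.02 0 0 0 0;0 0 0 0 0 0 0;0 0 0 0 0 0 0;0 0 0 0 0 0 12;0 0 0 0 0 0 18;0 0 0 0 0 0 26;0 0 0 0 0 0 40;0 0 0 0 0 0 40;0 0 0.1 0 0 0 40;0 0 0.24 0 0 0 45;0 0 0.36 0 0 0 45"

```text
time_s: 17.2
eef_pos: [591.0, -50.8, 152.3]
ee_rot: [-0.001, 0.999, 0.051, -0.003]
force: [0.4, -0.3, 0.5]
grip_width: 0.448
grip_force: 0.0
```

```bash
python3 fins.py
```

```text
[591.  -50.8 152.3] [-0.001  0.999  0.051 -0.003] 17.2
38 [578.5 346.1] [ 9.3 46.5] -3.1 [167. 253.]
```

drive_tool:
  commands: "-0.013 0.361 0 0 0 -0.1 45;-0.013 0.361 0 0 0 -0.098 45;-0.013 0.361 0 0 0 0 45;-0.013 0.361 0 0 0 0 45;-0.013 0.361 0 0 0 0 45;-0.013 0.361 0 0 0 0 45;-0.013 0.361 0 0 0 0 45;-0.013 0.361 0 0 0 0 45;-0.013 0.361 0 0 0 0 45;-0.013 0.361 0 0 0 0 45;-0.008 0.364 0 0 0 0 45;0 0 0 0 0 0 45;0 0 -0.38 0 0 0 45;0 0 -0.38 0 0 0 45;0 0 -0.2 0 0 0 45;0 0 -0.12 0 0 0 45;0 0 -0.08 0 0 0 45;0 0 0 0 0 0 45;0 0 0 0 0 0 45"

```text
time_s: 18.83
eef_pos: [579.3, 346.4, 38.8]
ee_rot: [-0.0, 1.0, -0.027, 0.001]
force: [0.0, 0.2, 0.5]
grip_width: 0.447
grip_force: 0.0
```

drive_tool:
  commands: "0 0 0 0 0 0 0;0 0 0 0 0 0 0;0 0 0 0 0 0 0;0 0 0 0 0 0 0;0 0 0 0 0 0 0;0 0 0 0 0 0 0;0 0 0 0 0 0 0"

```text
time_s: 19.42
eef_pos: [579.2, 346.6, 38.9]
ee_rot: [-0.001, 1.0, -0.026, 0.001]
force: [-1.2, 0.1, 6.2]
grip_width: 0.101
grip_force: 40.8
```

```bash
python3 fins.py
```

```text
[579.2 346.6  38.9] [-0.001  1.    -0.026  0.001] 19.4167
83 [590.9 -52.6] [46.4  7.6] 5.7 [332. 251.]
83 [490.4 -63. ] [46.3  8.2] 6.1 [336. 295.]
83 [480.4  19.5] [48.4  8.6] 7.8 [299. 298.]
```

drive_tool:
  commands: "0 0 0.15 0 0 0 0;0 0 0.3 0 0 0 0;0 0 0.38 0 0 0 0;0 0 0.32 0 0 0 0;0.006 -0.349 0 0 0 0.1 0;0.006 -0.349 0 0 0 0.098 0;0.006 -0.349 0 0 0 0 0;0.006 -0.349 0 0 0 0 0;0.006 -0.349 0 0 0 0 0;0.006 -0.349 0 0 0 0 0;0.006 -0.349 0 0 0 0 0;0.006 -0.349 0 0 0 0 0;0.004 -0.347 0 0 0 0 0;0 0 0 0 0 0 0;0 0 -0.3 0 0 0 0;0 0 -0.2 0 0 0 0;0 0 -0.1 0 0 0 0;0 0 -0.05 0 0 0 0;0 0 0 0 0 0 0"

```text
time_s: 21.05
eef_pos: [583.5, 32.6, 86.9]
ee_rot: [-0.0, 0.999, 0.051, -0.001]
force: [0.2, 0.3, -0.7]
grip_width: 0.105
grip_force: 39.8
```

drive_tool:
  commands: "0 0 -0.02 0 0 0 0;0 0 -0.02 0 0 0 0;0 0 0 0 0 0 0;0 0 0 0 0 0 0;0 0 0 0 0 0 12;0 0 0 0 0 0 18;0 0 0 0 0 0 26;0 0 0 0 0 0 40;0 0 0 0 0 0 40;0 0 0.1 0 0 0 40;0 0 0.24 0 0 0 45;0 0 0.36 0 0 0 45"

```text
time_s: 22.05
eef_pos: [582.4, 32.5, 152.4]
ee_rot: [-0.001, 0.999, 0.051, -0.003]
force: [-0.1, -0.1, -0.4]
grip_width: 0.448
grip_force: 0.0
```

drive_tool:
  commands: "0 0 0.35 0 0 0 60;0 0.35 0.35 0 0 0 60;0 0.35 0 0 0 0 60;0 0.35 0 0 0 0 60;-0.2 0.35 0 0 0 0 60;-0.2 0.35 0 0 0 0 60;0 0 0 0 0 0 60;0 0 0 0 0 0 60"

```text
time_s: 22.72
eef_pos: [542.9, 203.4, 218.7]
ee_rot: [-0.0, 0.999, 0.053, 0.0]
force: [1.7, 0.2, -0.8]
grip_width: 0.599
grip_force: 0.0
```

Run:
```python
from fins import *
p=fins()
cv2.imwrite('pics/t3.png',cv2.resize(p['pixels'][205:335,265:525],None,fx=3,fy=3,interpolation=cv2.INTER_CUBIC))
q=capture('scene');cv2.imwrite('pics/s3.png',cv2.resize(q['pixels'][185:365,110:390],None,fx=2.8,fy=2.8,interpolation=cv2.INTER_CUBIC))
```

```text
83 [590.9 -52.7] [46.5  7.4] 6.1 [332. 251.]
83 [582.  30.] [46.5  8.6] 6.3 [296. 254.]
83 [490.5 -63.4] [46.6  7.5] 7.1 [336. 295.]
83 [480.4  19.4] [48.3  8.1] 5.9 [299. 298.]
```

View pics/t3.png

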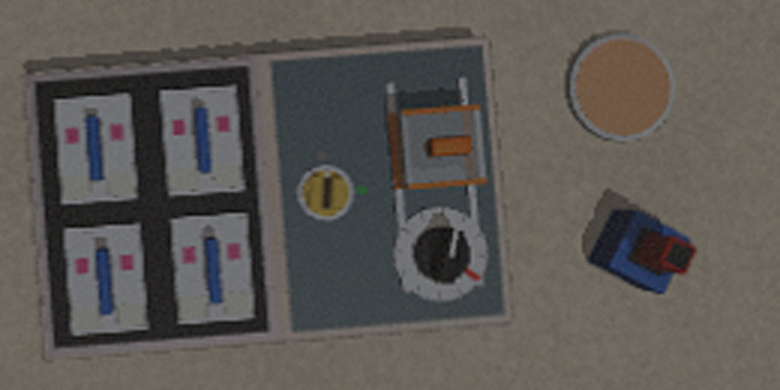

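View pics/s3.png

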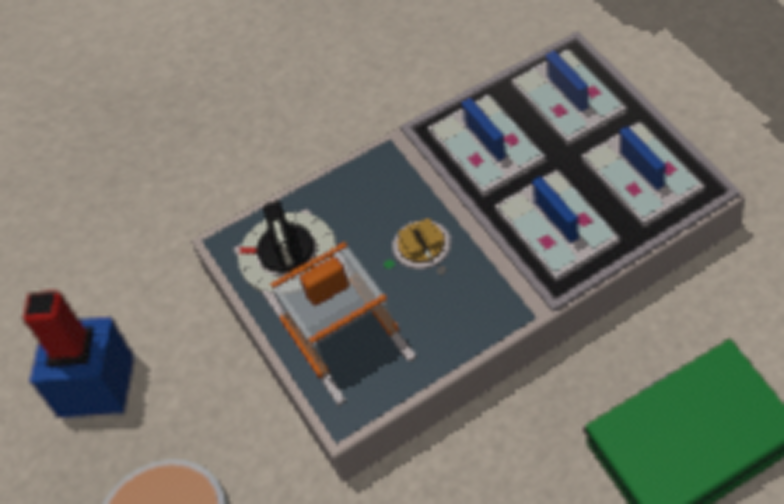

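Run:
```python
from h import *
p=capture('top');q=capture('scene')
T=p['pixels'];S=q['pixels']
up=lambda im,x,y,w,h,f:cv2.convertScaleAbs(cv2.resize(im[y:y+h,x:x+w],None,fx=f,fy=f,interpolation=cv2.INTER_CUBIC),alpha=1.6)
a=up(T,460,265,40,45,10);b=up(S,115,285,50,56,8)[:450];c=np.zeros((450,0,3),np.uint8)
cv2.imwrite('pics/st.png',np.hstack([a,b]))
for n in ('selector_slot','knob_pointer','mark','hood_tab','knob_grip'):
    z={'selector_slot':59,'knob_pointer':89,'mark':50,'hood_tab':111,'knob_grip':89}[n]
    for pic in(p,q):
        for o in boxes_of(pic,n)[:2]: print(n,np.round(o['position'],1),round(o['confidence'],2),toz(pic,o['position'],z)[:2].round(1))
# brass disc
hsv=cv2.cvtColor(T,cv2.COLOR_BGR2HSV)
m=cv2.inRange(hsv,(18,90,50),(32,255,255));m[:,:355]=0;m[:,395:]=0;m[:250]=0;m[290:]=0
y,x=np.nonzero(m);r=cv2.minEnclosingCircle(np.c_[x,y].astype(np.float32));print('brass',len(x),x.mean(),y.mean(),r,toz(p,r[0],57)[:2])
# dial
g=T.max(2);m=((g>95)&(hsv[:,:,1]<50)).astype(np.uint8);w=np.zeros_like(m);w[272:306,396:430]=1;m*=w
y,x=np.nonzero(m);r=cv2.minEnclosingCircle(np.c_[x,y].astype(np.float32));print('dial',r,toz(p,r[0],50)[:2],np.c_[x,y].min(0),np.c_[x,y].max(0))
m=cv2.inRange(hsv,(0,120,70),(8,255,255))|cv2.inRange(hsv,(172,120,70),(180,255,255));m*=w
y,x=np.nonzero(m);print('mark',len(x),x.mean(),y.mean(),toz(p,(x.mean(),y.mean()),50)[:2])
m=cv2.inRange(hsv,(5,150,100),(17,255,255));m[:,:395]=0;m[:,440:]=0;m[:235]=0;m[272:]=0
m2=cv2.erode(m,np.ones((3,3)));n,l,st,ce=cv2.connectedComponentsWithStats(m2);print('tab',st[1:],ce[1:], [toz(p,c,125)[:2].round(1) for c in ce[1:]])
```

```text
Traceback (most recent call last):
ValueError: all the input array dimensions except for the concatenation axis must match exactly, but along dimension 0, the array at index 0 has size 450 and the array at index 1 has size 448
```

Run:
```python
from h import *
p=capture('top');q=capture('scene')
T=p['pixels'];S=q['pixels']
up=lambda im,x,y,w,h,f:cv2.convertScaleAbs(cv2.resize(im[y:y+h,x:x+w],None,fx=f,fy=f,interpolation=cv2.INTER_CUBIC),alpha=1.6)
a=up(T,460,265,40,45,10)[:448];b=up(S,115,285,50,56,8)
cv2.imwrite('pics/st.png',np.hstack([a,b]))
for n in ('selector_slot','knob_pointer','mark','hood_tab','knob_grip'):
    z={'selector_slot':59,'knob_pointer':89,'mark':50,'hood_tab':111,'knob_grip':89}[n]
    for pic in(p,q):
        for o in boxes_of(pic,n)[:2]: print(n,np.round(o['position'],1),round(o['confidence'],2),toz(pic,o['position'],z)[:2].round(1))
hsv=cv2.cvtColor(T,cv2.COLOR_BGR2HSV)
m=cv2.inRange(hsv,(18,90,50),(32,255,255));m[:,:355]=0;m[:,395:]=0;m[:250]=0;m[290:]=0
y,x=np.nonzero(m);r=cv2.minEnclosingCircle(np.c_[x,y].astype(np.float32));print('brass',len(x),x.mean(),y.mean(),r,toz(p,r[0],57)[:2])
g=T.max(2);m=((g>95)&(hsv[:,:,1]<50)).astype(np.uint8);w=np.zeros_like(m);w[272:306,396:430]=1;m*=w
y,x=np.nonzero(m);r=cv2.minEnclosingCircle(np.c_[x,y].astype(np.float32));print('dial',r,toz(p,r[0],50)[:2],np.c_[x,y].min(0),np.c_[x,y].max(0))
m=cv2.inRange(hsv,(0,120,70),(8,255,255))|cv2.inRange(hsv,(172,120,70),(180,255,255));m*=w
y,x=np.nonzero(m);print('mark',len(x),x.mean(),y.mean(),toz(p,(x.mean(),y.mean()),50)[:2])
m=cv2.inRange(hsv,(5,150,100),(17,255,255));m[:,:395]=0;m[:,440:]=0;m[:235]=0;m[272:]=0
m2=cv2.erode(m,np.ones((3,3)));n,l,st,ce=cv2.connectedComponentsWithStats(m2);print('tab',st[1:],ce[1:], [toz(p,c,125)[:2].round(1) for c in ce[1:]])
```

```text
selector_slot [372.6 270.5] 0.66 [ 548.2 -149.5]
selector_slot [412.4 289.7] 0.5 [ 505.3 -244.2]
selector_slot [258.9 268.8] 0.7 [ 552.1 -151.2]
knob_pointer [413.5 289.1] 0.8 [ 508.3 -240.6]
knob_pointer [211.7 271.2] 0.54 [ 528.  -242.9]
mark [403.3 288.4] 0.93 [ 507.4 -224.3]
mark [203.1 269.2] 0.77 [ 484.1 -253.8]
mark [210.1 271.6] 0.18 [ 497.9 -243.1]
hood_tab [408.6 254.5] 0.8 [ 586.4 -223.6]
hood_tab [331.6 253.3] 0.61 [584.9 -51.3]
hood_tab [227.3 292.4] 0.61 [ 606.9 -237.5]
hood_tab [258.4 278.3] 0.24 [ 608.5 -171.8]
knob_grip [373.7 269.9] 0.62 [ 550.  -148.6]
knob_grip [412.3 289.2] 0.55 [ 508.  -237.9]
knob_grip [211.  271.5] 0.77 [ 528.  -244.4]
brass 152 373.0921052631579 269.0 ((373.0833435058594, 268.7916564941406), 7.458906173706055) [ 552.20644301 -150.78096134]
dial ((411.0, 285.5), 19.448749542236328) [ 514.65698472 -242.55241936] [397 272] [427 304]
mark 8 422.0 296.125 [ 490.04777993 -269.34162668]
tab [[411 252  10   4  29]] [[415.55172414 253.34482759]] [array([ 588.9, -236.3])]
```

View pics/st.png

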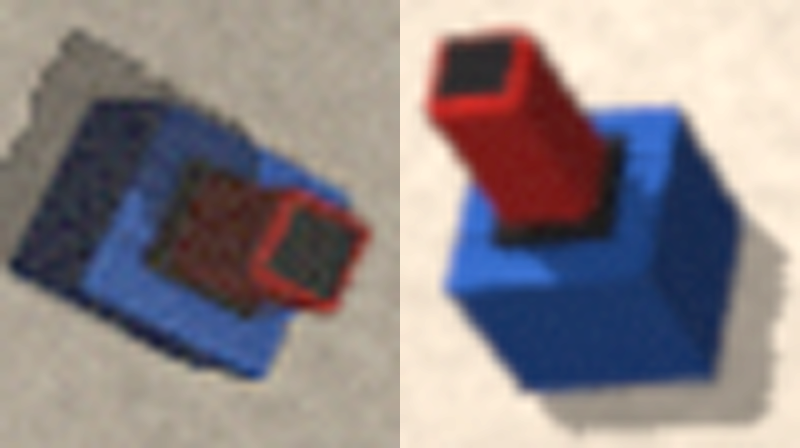

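Run:
```python
from h import *
p=capture('top');q=capture('scene')
A=lambda c:[(x/10-.5+460,y/10-.5+265) for x,y in c]
B=lambda c:[(x/8-.5+115,y/8-.5+285) for x,y in c]
ht=A([(293,190),(370,235),(330,312),(250,270)]);st=A([(165,103),(347,190),(265,380),(85,283)])
hs=B([(40,38),(130,30),(122,105),(30,108)]);ss=B([(78,112),(280,105),(245,285),(48,288)])
for n,a,z,pic in(('h top',ht,120,p),('h scene',hs,120,q),('s top',st,58,p),('s scene',ss,58,q)):
    W=np.array([toz(pic,c,z)[:2] for c in a]);d=np.roll(W,-1,0)-W
    print(n,W.mean(0).round(1),np.linalg.norm(d,axis=1).round(1),np.degrees(np.arctan2(d[:,1],d[:,0])).round(1))
print(tri(p,np.mean(ht,0),q,np.mean(hs,0)))
print('sel tri',tri(p,(373.08,268.8),q,(258.9,268.8)))
# tcp vs camera check is not needed; predicted carriers in scene
hsv=cv2.cvtColor(q['pixels'],cv2.COLOR_BGR2HSV)
m=cv2.inRange(hsv,(18,110,60),(32,255,255));m[:,:240]=0;m[:,280:]=0;m[:250]=0;m[290:]=0
y,x=np.nonzero(m);r=cv2.minEnclosingCircle(np.c_[x,y].astype(np.float32));print('brass',len(x),r,x.mean(),y.mean(),toz(q,(x.mean(),y.mean()),57)[:2])
# corrected robot-frame predicted: plate
for k in [(592.3,-51.2),(583.7,32.3),(491,-61.9),(482.3,21.8)]: print(proj(q,(*k,83)).round(1), proj(p,(*k,83)).round(1))
hs2=cv2.inRange(hsv,(100,150,40),(130,255,255));n,l,st,ce=cv2.connectedComponentsWithStats(hs2)
print([(ce[i].round(1),st[i,:4]) for i in range(1,n) if 30<st[i,4]<600])
```

```text
h top [ 511.8 -408.7] [20.4 19.5 20.7 20.4] [-118.6  152.7   63.9  -28.1]
h scene [ 513.2 -406.8] [21.1 21.3 21.5 19.8] [  65.   -20.7 -119.   158.4]
s top [ 511.4 -409.2] [48.9 49.3 49.4 46.9] [-113.9  156.9   63.2  -23.6]
s scene [ 511.3 -407.8] [51.2 51.9 48.5 50.9] [  61.1  -26.5 -120.2  156.6]
(array([ 512.05292556, -407.90300827,  119.21460418]), np.float64(2.0230569090374986))
sel tri (array([ 552.0745132 , -150.86272989,   58.6918808 ]), np.float64(0.6176833189249863))
brass 155 ((259.5810852050781, 270.47296142578125), 7.854822635650635) 259.71612903225804 270.4451612903226 [ 555.55686716 -151.16720065]
[308.1 255.7] [331.4 250.4]
[339.4 237.2] [294.9 253.2]
[281.9 226.5] [335.  294.8]
[312.4 209.7] [298.3 297.7]
[(array([516.8,   4.1]), array([498,   0,  39,  10], dtype=int32)), (array([582.6,   3.5]), array([579,   0,   8,   9], dtype=int32)), (array([312.7, 210.9]), array([307, 205,  12,  12], dtype=int32)), (array([282.6, 230.3]), array([275, 221,  15,  20], dtype=int32)), (array([339.5, 240.4]), array([332, 231,  15,  20], dtype=int32)), (array([308., 259.]), array([301, 248,  15,  22], dtype=int32))]
```

Run:
```python
from h import *
s=sense();print(s['eef_pos'].round(1) if hasattr(s['eef_pos'],'round') else s['eef_pos'],np.round(s['joints'],3),s['time_s'])
p=capture('top');q=capture('scene')
for X in((552,-151,59),(553.6,-149,59),(553,-150,59)): print(proj(p,X).round(1),proj(q,X).round(1))
```

```text
[543.7 201.8 217.8] [0.154 0.457 1.371 0.    1.313 1.622] 23.6167
[373.3 268.9] [259.  268.7]
[372.4 268.2] [260.1 268.8]
[372.9 268.5] [259.6 268.8]
```

drive_tool:
  commands: "-0.02 -0.381 0 0 0 -0.1 55;-0.02 -0.381 0 0 0 -0.1 55;-0.02 -0.381 0 0 0 -0.1 55;-0.02 -0.381 0 0 0 -0.1 55;-0.02 -0.381 0 0 0 -0.1 55;-0.02 -0.381 0 0 0 -0.1 55;-0.02 -0.381 0 0 0 -0.102 55;-0.02 -0.381 0 0 0 0 55;-0.02 -0.381 0 0 0 0 55;-0.02 -0.381 0 0 0 0 55;-0.02 -0.381 0 0 0 0 55;-0.02 -0.381 0 0 0 0 55;-0.02 -0.381 0 0 0 0 55;-0.02 -0.381 0 0 0 0 55;-0.02 -0.381 0 0 0 0 55;-0.012 -0.378 0 0 0 0 55;0 0 0 0 0 0 55;0 0 -0.2 0 0 0 55;0 0 0 0 0 0 55;0 0 0 0 0 0 55"

```text
time_s: 25.38
eef_pos: [512.3, -406.9, 197.1]
ee_rot: [-0.001, 0.975, -0.222, -0.001]
force: [0.3, 0.5, 0.4]
grip_width: 0.546
grip_force: 0.0
```

drive_tool:
  commands: "0 0 -0.3 0 0 0 55;0 0 -0.3 0 0 0 55;0 0 -0.2 0 0 0 55;0 0 -0.15 0 0 0 55;0 0 -0.08 0 0 0 55;0 0 0 0 0 0 55;0 0 0 0 0 0 55;0 0 0 0 0 0 0;0 0 0 0 0 0 0;0 0 0 0 0 0 0;0 0 0 0 0 0 0;0 0 0 0 0 0 0;0 0 0 0 0 0 0"
  force: 80

```text
time_s: 26.47
eef_pos: [513.0, -408.0, 96.4]
ee_rot: [0.001, 0.975, -0.223, 0.001]
force: [-0.3, 0.6, 6.4]
grip_width: 0.27
grip_force: 78.8
```

drive_tool:
  commands: "0 0 0.1 0 0 0 0;0 0 0.2 0 0 0 0;0 0 0.3 0 0 0 0;0 0 0.3 0 0 0 0;0 0 0.3 0 0 0 0;0 0 0 0 0 0 0;0 0 0 0 0 0 0;0 0 0 0 0 0 0"

```text
time_s: 27.13
eef_pos: [512.2, -407.2, 214.1]
ee_rot: [-0.0, 0.975, -0.223, -0.001]
force: [-0.2, -0.2, -1.5]
grip_width: 0.274
grip_force: 78.2
```

Run:
```python
from h import *
s=sense();print(np.round(s['eef_pos'],1),np.round(s['force'],1),np.round(s['joints'],2))
q=capture('scene');e=np.array(s['eef_pos']);u=proj(q,e+[0,0,-87]);print(u)
x,y=int(u[0])-45,int(u[1])-55
cv2.imwrite('pics/dr.png',cv2.convertScaleAbs(cv2.resize(q['pixels'][y:y+75,x:x+95],None,fx=8,fy=8,interpolation=cv2.INTER_CUBIC),alpha=1.5));print(x,y)
```

```text
[ 512.2 -407.2  214.1] [-0.2 -0.2 -1.5] [-0.85  0.63  1.11  0.    1.41  1.17]
[122.88312788 290.96451248]
77 235
```

View pics/dr.png

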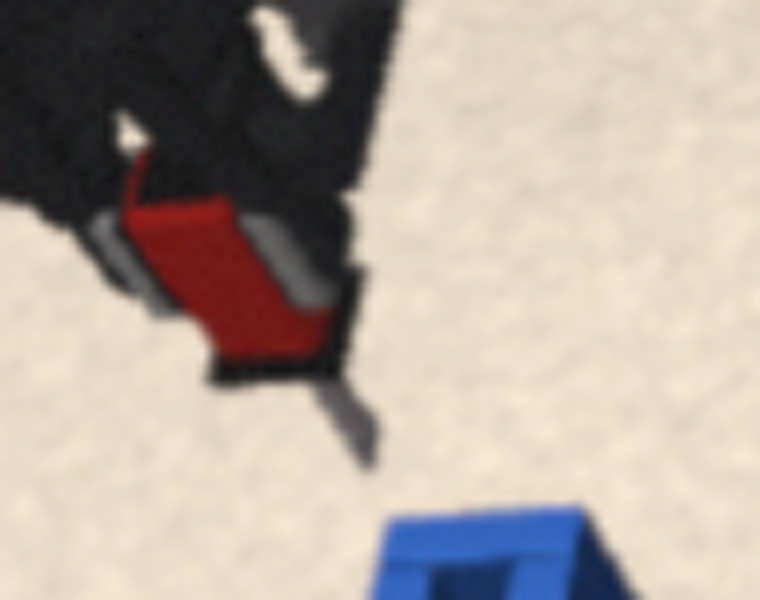

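Run:
```python
from h import *
from scipy.optimize import minimize
p=capture('top');q=capture('scene')
def fit(pic,c0):
    # dark line inside disc: rectify disc patch at z=58 in world mm
    g=np.arange(-16,16.01,.5);X,Y=np.meshgrid(g,g)
    uv=np.array([[proj(pic,(c0[0]+x,c0[1]+y,58)) for x,y in zip(r,s)] for r,s in zip(X,Y)],np.float32)
    G=cv2.remap(cv2.cvtColor(pic['pixels'],cv2.COLOR_BGR2GRAY),uv[...,0],uv[...,1],cv2.INTER_LINEAR).astype(float)
    m=X**2+Y**2<12**2; w=np.clip(np.percentile(G[m],50)-G,0,None)*m
    cx,cy=(w*X).sum()/w.sum(),(w*Y).sum()/w.sum()
    C=np.array([[(w*(X-cx)**2).sum(),(w*(X-cx)*(Y-cy)).sum()],[(w*(X-cx)*(Y-cy)).sum(),(w*(Y-cy)**2).sum()]])/w.sum()
    l,V=np.linalg.eigh(C);v=V[:,1];print('slot ctr',c0[0]+cx,c0[1]+cy,'ang',np.degrees(np.arctan(v[1]/v[0])),np.sqrt(l))
fit(p,(552.2,-150.8));fit(q,(552.2,-150.8))
print(np.round(sense()['eef_pos'],1))
```

```text
slot ctr 552.2660881460266 -151.9877912195956 ang -2.519612093441619 [1.99000863 6.46596811]
slot ctr 554.1417712396134 -150.84133457690353 ang -1.1015131125759252 [1.98975745 5.73434307]
[ 512.2 -407.2  213.4]
```

drive_tool:
  commands: "0.058 0.367 0 0 0 0.1 0;0.058 0.367 0 0 0 0.1 0;0.058 0.367 0 0 0 0.1 0;0.058 0.367 0 0 0 0.1 0;0.058 0.367 0 0 0 0.104 0;0.058 0.367 0 0 0 0 0;0.057 0.368 0 0 0 0 0;0 0 0 0 0 0 0;0 0 -0.3 0 0 0 0;0 0 -0.2 0 0 0 0;0 0 -0.13 0 0 0 0;0 0 0 0 0 0 0;0 0 0 0 0 0 0;0 0 0 0 0 0 0"

```text
time_s: 28.45
eef_pos: [553.3, -150.8, 152.6]
ee_rot: [0.0, 1.0, -0.027, 0.001]
force: [0.5, 0.2, -0.9]
grip_width: 0.271
grip_force: 78.5
```

Run:
```python
from h import *
s=sense();print(np.round(s['eef_pos'],1),np.round(s['force'],1),np.round(s['joints'],2))
q=capture('scene');e=np.array(s['eef_pos']);u=proj(q,e+[0,0,-87]);print(u, proj(q,(553,-150.5,59)))
x,y=int(u[0])-50,int(u[1])-50
a=cv2.resize(q['pixels'][y:y+75,x:x+95],None,fx=8,fy=8,interpolation=cv2.INTER_CUBIC)
cv2.imwrite('pics/in.png',cv2.convertScaleAbs(a,alpha=1.5));print(x,y)
```

```text
[ 553.3 -150.8  152.6] [ 0.5  0.2 -0.9] [-0.47  0.51  1.48 -0.    1.16  1.15]
[258.89521609 267.35972652] [259.36596582 268.9440493 ]
208 217
```

View pics/in.png

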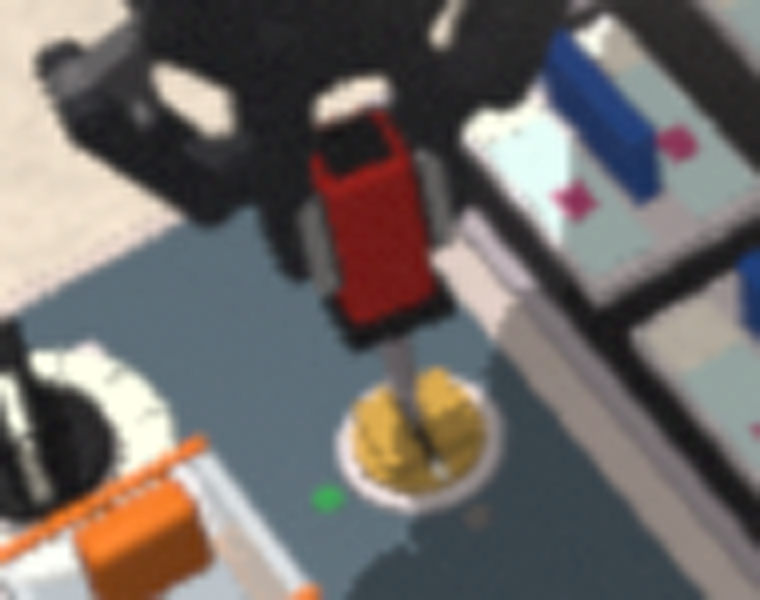

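drive_tool:
  commands: "0 0 -0.03 0 0 0 0;0 0 -0.02 0 0 0 0;0 0 -0.02 0 0 0 0;0 0 -0.02 0 0 0 0;0 0 0 0 0 0 0;0 0 0 0 0 0 0"

```text
time_s: 29.0
eef_pos: [552.9, -150.5, 142.7]
ee_rot: [-0.0, 1.0, -0.026, -0.0]
force: [-0.6, -0.8, -2.2]
grip_width: 0.273
grip_force: 78.5
```

drive_tool:
  commands: "0 0 -0.01 0 0 0 0;0 0 -0.01 0 0 0 0;0 0 -0.01 0 0 0 0;0 0 0 0 0 0 0;0 0 0 0 0 0 0"

```text
time_s: 29.42
eef_pos: [553.1, -150.6, 140.3]
ee_rot: [0.0, 1.0, -0.026, 0.0]
force: [-1.0, 0.5, 4.4]
grip_width: 0.273
grip_force: 79.4
```

drive_tool:
  commands: "0 0 0.008 0 0 -0.1 0;0 0 0 0 0 -0.15 0;0 0 0 0 0 -0.15 0;0 0 0 0 0 -0.15 0;0 0 0 0 0 -0.15 0;0 0 0 0 0 -0.15 0;0 0 0 0 0 0 0;0 0 0 0 0 0 0"

```text
time_s: 30.08
eef_pos: [553.1, -150.4, 140.5]
ee_rot: [-0.0, 0.936, -0.351, 0.0]
force: [-0.6, 1.0, 0.3]
grip_width: 0.27
grip_force: 78.8
```

Run:
```python
from h import *
s=sense();print(np.round(s['eef_pos'],1),np.round(s['force'],1),np.round(s['joints'],2),s['wrist_torque'])
```

```text
[ 553.1 -150.4  140.5] [-0.6  1.   0.3] [-0.47  0.52  1.49  0.    1.13  1.82] [ 0.237659   -0.04206056  0.06962646]
```

drive_tool:
  commands: "0 0 0 0 0 -0.15 0;0 0 0 0 0 -0.15 0;0 0 0 0 0 -0.15 0;0 0 0 0 0 -0.15 0;0 0 0 0 0 -0.15 0;0 0 0 0 0 -0.15 0;0 0 0 0 0 0 0;0 0 0 0 0 0 0"

```text
time_s: 30.75
eef_pos: [552.9, -150.5, 140.5]
ee_rot: [0.0, 0.758, -0.652, -0.0]
force: [-1.4, 0.7, 1.1]
grip_width: 0.276
grip_force: 78.8
```

Run:
```python
from h import *
s=sense();print(np.round(s['eef_pos'],1),np.round(s['force'],1),np.round(s['joints'],2),s['wrist_torque'])
```

```text
[ 552.9 -150.5  140.5] [-1.4  0.7  1.1] [-0.47  0.52  1.49 -0.    1.13  2.52] [0.1983491  0.1948802  0.03728016]
```

drive_tool:
  commands: "0 0 0 0 0 -0.05 0;0 0 0 0 0 -0.05 0;0 0 0 0 0 -0.05 0;0 0 0 0 0 0 0;0 0 0 0 0 0 0"

```text
time_s: 31.17
eef_pos: [552.9, -150.5, 140.5]
ee_rot: [0.0, 0.718, -0.696, -0.0]
force: [-0.6, 1.2, 0.9]
grip_width: 0.268
grip_force: 78.7
```

Run:
```python
from h import *
s=sense();print(np.round(s['eef_pos'],1),np.round(s['force'],1),np.round(s['joints'],2),s['wrist_torque'])
```

```text
[ 552.9 -150.5  140.5] [-0.6  1.2  0.9] [-0.47  0.52  1.49 -0.    1.13  2.64] [0.25582689 0.33962184 0.08317339]
```

drive_tool:
  commands: "0 0 0 0 0 -0.04 0;0 0 0 0 0 -0.04 0;0 0 0 0 0 0 0;0 0 0 0 0 0 0"

```text
time_s: 31.5
eef_pos: [552.9, -150.4, 140.5]
ee_rot: [-0.0, -0.695, 0.719, 0.0]
force: [-1.1, 1.2, 1.0]
grip_width: 0.27
grip_force: 78.7
```

Run:
```python
from h import *
s=sense();print(np.round(s['eef_pos'],1),np.round(s['force'],1),np.round(s['joints'],2),s['wrist_torque'])
```

```text
[ 552.9 -150.4  140.5] [-1.1  1.2  1. ] [-0.47  0.52  1.49 -0.    1.13  2.71] [0.25928302 0.36469126 0.05658224]
```

drive_tool:
  commands: "0 0 0 0 0 -0.04 0;0 0 0 0 0 -0.02 0;0 0 0 0 0 0 0;0 0 0 0 0 0 0"

```text
time_s: 31.83
eef_pos: [552.9, -150.5, 140.5]
ee_rot: [-0.0, -0.677, 0.736, 0.0]
force: [-2.1, 1.1, 0.8]
grip_width: 0.27
grip_force: 78.8
```

Run:
```python
from h import *
s=sense();print(np.round(s['eef_pos'],1),np.round(s['force'],1),np.round(s['joints'],2),s['wrist_torque'],s['ee_rot'])
```

```text
[ 552.9 -150.5  140.5] [-2.1  1.1  0.8] [-0.47  0.52  1.49  0.    1.13  2.75] [0.39019326 0.49323338 0.00997151] [-5.42110049e-05 -6.77265660e-01  7.35738540e-01  1.50214848e-04]
```

drive_tool:
  commands: "0 0 0.08 0 0 0.04 0;0 0 0.2 0 0 0 0;0 0 0.3 0 0 0 0;0 0 0.1 0 0 0 0;0 0 0 0 0 0 0;0 0 0 0 0 0 0"

```text
time_s: 32.33
eef_pos: [552.9, -150.5, 207.8]
ee_rot: [-0.0, -0.688, 0.725, -0.0]
force: [0.0, 0.3, -1.8]
grip_width: 0.268
grip_force: 79.0
```

Run:
```python
from h import *
q=capture('scene')
c0=(553,-150.5)
g=np.arange(-25,25.01,.25);X,Y=np.meshgrid(g,g)
# rectified patch with warmer-aligned axes: right=warmer +x, up=+y
t=np.radians(5.92);c,s=np.cos(t),np.sin(t)
uv=np.array([[proj(q,(c0[0]+c*x-s*y,c0[1]+s*x+c*y,58)) for x,y in zip(a,b)] for a,b in zip(X,-Y)],np.float32)
G=cv2.remap(q['pixels'],uv[...,0],uv[...,1],cv2.INTER_CUBIC)
cv2.imwrite('pics/sel.png',cv2.convertScaleAbs(cv2.resize(G,None,fx=2.5,fy=2.5),alpha=1.5))
```

```text
(no output)
```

View pics/sel.png

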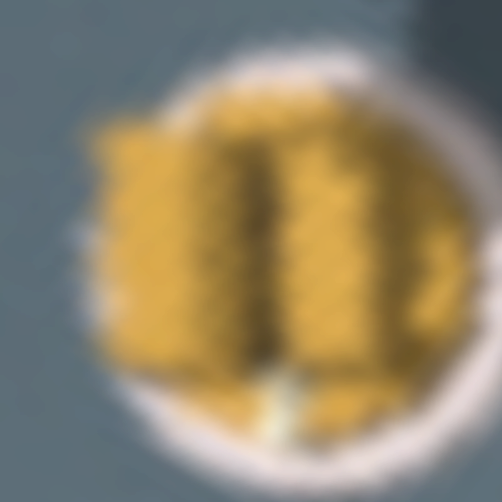

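drive_tool:
  commands: "0 0 -0.3 0 0 0.1 0;0 0 -0.25 0 0 0.033 0;0 0 0 0 0 0 0;0 0 -0.04 0 0 0 0;0 0 -0.03 0 0 0 0;0 0 -0.03 0 0 0 0;0 0 -0.03 0 0 0 0;0 0 0 0 0 0 0;0 0 0 0 0 0 0"

```text
time_s: 33.13
eef_pos: [553.1, -150.5, 140.9]
ee_rot: [-0.0, 0.725, -0.689, 0.0]
force: [0.7, -0.2, -0.4]
grip_width: 0.27
grip_force: 79.0
```

```bash
cat > w.py <<'E'
from h import *
s=sense();q=s['ee_rot'];print(np.round(s['eef_pos'],1),np.round(s['force'],1),np.round(s['joints'],3),np.round(s['wrist_torque'],3),round(np.degrees(2*np.arctan(q[2]/q[1])),1),np.round(s['tau'],2))
E
python3 w.py
```

```text
[ 553.1 -150.5  140.9] [ 0.7 -0.2 -0.4] [-0.47   0.518  1.489  0.     1.134  2.62 ] [-0.036 -0.02  -0.03 ] -87.1 [-2.000e-02 -4.836e+01 -2.379e+01 -0.000e+00 -2.000e-02  0.000e+00]
```

drive_tool:
  commands: "0 0 0 0 0 -0.05 0;0 0 0 0 0 -0.05 0;0 0 0 0 0 -0.05 0;0 0 0 0 0 0 0;0 0 0 0 0 0 0"

```text
time_s: 33.55
eef_pos: [552.9, -150.5, 140.8]
ee_rot: [-0.0, -0.684, 0.73, 0.0]
force: [-0.5, 1.1, 0.1]
grip_width: 0.272
grip_force: 79.1
```

```bash
python3 w.py
```

```text
[ 552.9 -150.5  140.8] [-0.5  1.1  0.1] [-0.47   0.518  1.489 -0.     1.134  2.737] [ 0.057  0.42  -0.009] -93.7 [  0.09 -48.23 -24.44   0.17  -0.53   0.16]
```

drive_tool:
  commands: "0 0 0 0 0 -0.05 0;0 0 0 0 0 -0.04 0;0 0 0 0 0 0 0;0 0 0 0 0 0 0"

```text
time_s: 33.88
eef_pos: [552.9, -150.5, 140.8]
ee_rot: [-0.0, -0.658, 0.753, 0.0]
force: [-2.2, 0.2, 1.7]
grip_width: 0.272
grip_force: 79.3
```

```bash
python3 w.py
```

```text
[ 552.9 -150.5  140.8] [-2.2  0.2  1.7] [-0.47   0.518  1.489 -0.     1.134  2.807] [0.141 0.667 0.089] -97.7 [  0.   -47.61 -24.43   0.2   -0.81   0.16]
```

drive_tool:
  commands: "0 0 0 0 0 0.12 0;0 0 0 0 0 0.12 0;0 0 0.1 0 0 0 0;0 0 0.2 0 0 0 0;0 0 0.3 0 0 0 0;0 0 0.14 0 0 0.14 0;-0.058 -0.367 0 0 0 0.14 0;-0.058 -0.367 0 0 0 0.14 0;-0.058 -0.367 0 0 0 0.14 0;-0.058 -0.367 0 0 0 0.14 0;-0.058 -0.367 0 0 0 0.14 0;-0.058 -0.367 0 0 0 0.14 0;-0.057 -0.368 0 0 0 0.14 0;0 0 0 0 0 0.14 0;0 0 0 0 0 0.107 0;0 0 0 0 0 0 0;0 0 0 0 0 0 0"

```text
time_s: 35.3
eef_pos: [512.7, -407.5, 215.2]
ee_rot: [0.0, 0.975, -0.223, 0.0]
force: [0.1, 0.4, -0.3]
grip_width: 0.274
grip_force: 79.0
```

```bash
python3 w.py
python3 - <<'E'
from h import *
p=capture('top');q=capture('scene')
t=np.radians(5.92);c,s=np.cos(t),np.sin(t)
g=np.arange(-25,25.01,.25);X,Y=np.meshgrid(g,g);out=[]
for n,pic,c0 in(('top',p,(552.2,-151)),('scene',q,(553,-150.5))):
    uv=np.array([[proj(pic,(c0[0]+c*x-s*y,c0[1]+s*x+c*y,58.5)) for x,y in zip(a,b)] for a,b in zip(X,-Y)],np.float32)
    G=cv2.remap(pic['pixels'],uv[...,0],uv[...,1],cv2.INTER_CUBIC);out.append(cv2.convertScaleAbs(cv2.resize(G,None,fx=1.9,fy=1.9),alpha=1.5))
    g1=G.max(2).astype(float);m=X**2+Y**2<11**2;w=np.clip(np.percentile(g1[m],40)-g1,0,None)*m
    cx,cy=(w*X).sum()/w.sum(),(w*Y).sum()/w.sum();cc=[(w*(X-cx)**2).sum(),(w*(X-cx)*(Y-cy)).sum(),(w*(Y-cy)**2).sum()]
    print(n,'clockwise angle from warmer x',np.degrees(.5*np.arctan2(2*cc[1],cc[0]-cc[2])),cx,cy)
x,y=118,255
a=q['pixels'][y-20:y+75,x-50:x+80];out.append(cv2.resize(a,(521,381)))
r=np.hstack([cv2.resize(o,(381,381)) for o in out[:2]]);
cv2.imwrite('pics/chk.png',np.hstack([cv2.resize(o,(270,270)) for o in out[:2]]+[cv2.resize(a,(260,270))]))
E
```

```text
[ 512.7 -407.5  215.2] [ 0.1  0.4 -0.3] [-0.85   0.629  1.104  0.     1.408  1.17 ] [-0.026  0.06   0.01 ] -25.8 [-6.500e-01 -5.583e+01 -2.697e+01 -2.000e-02 -0.000e+00 -2.900e-01]
top clockwise angle from warmer x 89.85517589054705 -0.6203753704726981 0.24667830411413072
scene clockwise angle from warmer x -89.77642261624266 0.5655231360969735 0.42857628501495787
```

View pics/chk.png

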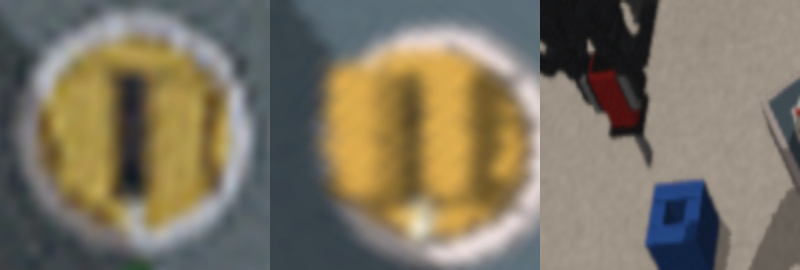

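drive_tool:
  commands: "0 0 -0.2 0 0 0 0;0 0 -0.2 0 0 0 0;0 0 -0.2 0 0 0 0;0 0 -0.2 0 0 0 0;0 0 -0.2 0 0 0 0;0 0 -0.1 0 0 0 0;0 0 -0.06 0 0 0 0;0 0 0 0 0 0 0;0 0 -0.02 0 0 0 0;0 0 0 0 0 0 0;0 0 0 0 0 0 0"

```text
time_s: 36.32
eef_pos: [512.8, -407.8, 97.6]
ee_rot: [0.0, 0.975, -0.221, 0.001]
force: [-0.0, -0.5, -0.5]
grip_width: 0.273
grip_force: 79.0
```

drive_tool:
  commands: "0 0 -0.01 0 0 0 0;0 0 -0.01 0 0 0 0;0 0 0 0 0 0 0;0 0 0 0 0 0 30;0 0 0 0 0 0 34;0 0 0 0 0 0 40;0 0 0 0 0 0 55;0 0 0 0 0 0 55;0 0 0 0 0 0 55;0 0 0.2 0 0 0 55;0 0 0.38 0 0 0 55;0 0 0.38 0 0 0 55;0 0 0.3 0 0 0 55;-0.35 0 0 0 0 0 55;-0.35 0 0 0 0 0 55;-0.35 0 0 0 0 0 55;-0.35 0 0 0 0 0 55;0 0 0 0 0 0 55;0 0 0 0 0 0 55"

```text
time_s: 37.9
eef_pos: [371.6, -407.8, 221.1]
ee_rot: [0.0, 0.975, -0.222, 0.0]
force: [1.6, 0.8, 0.2]
grip_width: 0.551
grip_force: 0.0
```

```bash
python3 w.py
python3 - <<'E'
from fins import *
p=fins();q=capture('scene')
# dial/knob measure: rectify around knob axis at z=50 and z=89, top camera, warmer axes
o=np.array([552.2,-151.0]);t=np.radians(5.92);c,s=np.cos(t),np.sin(t)
k=o+np.array([c*-55-s*-87,s*-55+c*-87]);print('knob axis (cam frame)',k)
g=np.arange(-40,40.01,.25);X,Y=np.meshgrid(g,g);out=[]
for z in(50,89):
    uv=np.array([[proj(p,(k[0]+c*x-s*y,k[1]+s*x+c*y,z)) for x,y in zip(a,b)] for a,b in zip(X,-Y)],np.float32)
    G=cv2.remap(p['pixels'],uv[...,0],uv[...,1],cv2.INTER_CUBIC);cv2.circle(G,(160,160),2,(0,255,0),-1);out.append(cv2.convertScaleAbs(G[:320,:320],alpha=1.5))
    h=cv2.cvtColor(G,cv2.COLOR_BGR2HSV)
    if z==50:
        m=(cv2.inRange(h,(0,110,60),(10,255,255))|cv2.inRange(h,(170,110,60),(180,255,255)))>0;m&=(X**2+Y**2<38**2)
        print('mark cw deg',np.degrees(np.arctan2(Y[m].mean(),X[m].mean())),np.hypot(X[m].mean(),Y[m].mean()),m.sum())
    else:
        m=(G.min(2)>75)&(X**2+Y**2<20**2);print('pointer cw',np.degrees(np.arctan2(Y[m].mean(),X[m].mean())),np.hypot(X[m].mean(),Y[m].mean()),m.sum(), X[m].mean(),Y[m].mean())
x,y=int(118),int(255)
b=cv2.resize(q['pixels'][265:345,100:180],(160,160))
cv2.imwrite('pics/kn.png',np.hstack(out+[np.vstack([b,b])]))
E
```

```text
[ 371.6 -407.8  221.1] [1.6 0.8 0.2] [-1.044  0.393  1.458  0.     1.29   0.974] [-0.017 -0.058 -0.006] -25.7 [-1.580e+00 -4.535e+01 -2.429e+01 -1.300e-01  2.000e-02 -1.500e-01]
83 [595.8  31.4] [46.5  8.4] 5.4 [295. 248.]
83 [590.9 -52.7] [46.4  7.7] 5.4 [332. 251.]
83 [490.5 -62.9] [46.6  8.4] 7.1 [336. 295.]
83 [480.5  19.5] [48.2  7.5] 5.9 [299. 298.]
knob axis (cam frame) [ 506.46647988 -243.20870424]
mark cw deg 127.92472692819669 30.73709963660203 751
pointer cw 60.98335008611091 9.968587959163875 2096 4.835400763358779 8.717318702290076
```

View pics/kn.png

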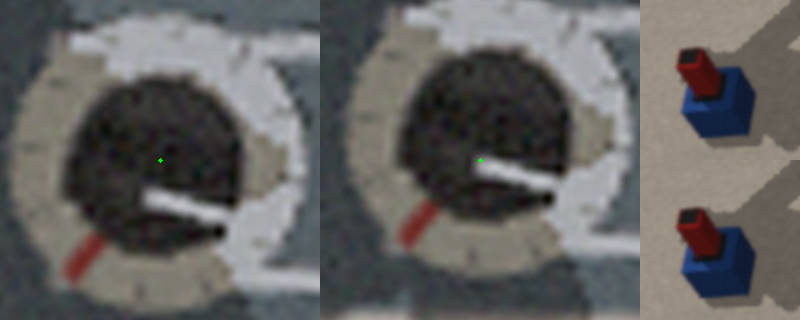

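drive_tool:
  commands: "0.173 0.339 0 0 0 0.1 45;0.173 0.339 0 0 0 0.1 45;0.173 0.339 0 0 0 0.1 45;0.173 0.339 0 0 0 0.1 45;0.173 0.339 0 0 0 0.1 45;0.173 0.339 0 0 0 0.1 45;0.173 0.339 0 0 0 0.102 45;0.173 0.339 0 0 0 0 45;0.173 0.339 0 0 0 0 45;0.173 0.339 0 0 0 0 45;0.173 0.339 0 0 0 0 45;0.173 0.339 0 0 0 0 45;0.172 0.341 0 0 0 0 45;0 0 0 0 0 0 45;0 0 -0.35 0 0 0 45;0 0 -0.35 0 0 0 45;0 0 0 0 0 0 45;0 0 0 0 0 0 45"

```text
time_s: 39.5
eef_pos: [597.2, 34.0, 149.8]
ee_rot: [-0.0, 0.999, 0.053, -0.001]
force: [0.2, 0.3, 0.9]
grip_width: 0.45
grip_force: 0.0
```

```bash
python3 w.py
python3 - <<'E'
from h import *
q=capture('scene');hsv=cv2.cvtColor(q['pixels'],cv2.COLOR_BGR2HSV)
hs2=cv2.inRange(hsv,(100,150,40),(130,255,255));n,l,st,ce=cv2.connectedComponentsWithStats(hs2)
print([(ce[i].round(1),st[i,:4]) for i in range(1,n) if 30<st[i,4]<600])
print(proj(q,(597.3,33.4,83)),proj(q,(597.3,33.4,88)))
E
```

```text
[597.2  34.  149.8] [0.2 0.3 0.9] [-0.139  0.561  1.394  0.     1.19   1.325] [-0.013  0.014  0.038] 6.1 [  0.22 -46.88 -21.79   0.    -0.19   0.  ]
[(array([516.8,   4.1]), array([498,   0,  39,  10], dtype=int32)), (array([582.6,   3.5]), array([579,   0,   8,   9], dtype=int32)), (array([312.1, 210.4]), array([306, 204,  13,  13], dtype=int32)), (array([282.4, 230.2]), array([275, 221,  14,  20], dtype=int32)), (array([343.2, 245.3]), array([336, 235,  15,  21], dtype=int32)), (array([308. , 258.9]), array([301, 248,  15,  22], dtype=int32))]
[343.0645928  241.11523323] [343.10741772 239.69313252]
```

drive_tool:
  commands: "0 0 -0.3 0 0 0 45;0 0 -0.2 0 0 0 45;0 0 -0.12 0 0 0 45;0 0 -0.06 0 0 0 45;0 0 0 0 0 0 45;0 0 0 0 0 0 45;0 0 0 0 0 0 0;0 0 0 0 0 0 0;0 0 0 0 0 0 0;0 0 0 0 0 0 0;0 0 0 0 0 0 0;0 0 0 0 0 0 0"
  force: 40

```text
time_s: 40.55
eef_pos: [597.8, 33.3, 83.8]
ee_rot: [0.0, 0.999, 0.053, 0.001]
force: [-1.6, -0.6, 5.7]
grip_width: 0.105
grip_force: 40.3
```

drive_tool:
  commands: "0 0 0.1 0 0 0 0;0 0 0.15 0 0 0 0;0 0 0 0 0 0 0;-0.07 -0.005 0 0 0 0 0;-0.066 -0.006 0 0 0 0 0;0 0 0 0 0 0 0;0 0 -0.1 0 0 0 0;0 0 -0.1 0 0 0 0;0 0 -0.03 0 0 0 0;0 0 -0.02 0 0 0 0;0 0 0 0 0 0 0;0 0 0 0 0 0 12;0 0 0 0 0 0 18;0 0 0 0 0 0 26;0 0 0 0 0 0 40;0 0 0 0 0 0 40;0 0 0.1 0 0 0 40;0 0 0.25 0 0 0 45;0 0 0.38 0 0 0 45;0 0 0 0 0 0 45"

```text
time_s: 42.22
eef_pos: [586.4, 32.0, 162.9]
ee_rot: [0.001, 0.999, 0.053, 0.006]
force: [1.1, -0.2, 0.8]
grip_width: 0.454
grip_force: 0.0
```

```bash
python3 w.py
```

```text
[586.4  32.  162.9] [ 1.1 -0.2  0.8] [-0.145  0.518  1.427  0.     1.185  1.32 ] [-0.034 -0.015  0.004] 6.1 [-4.000e-02 -4.505e+01 -2.157e+01 -1.000e-02  1.180e+00  0.000e+00]
```

drive_tool:
  commands: "0 0 0.2 0 0 0.15 45;0 0 0.2 0 0 0.15 45;-0.05 -0.18 0 0 0 0.15 45;-0.05 -0.18 0 0 0 0.15 45;-0.05 -0.18 0 0 0 0.15 45;-0.05 -0.18 0 0 0 0.15 45;-0.05 -0.18 0 0 0 0.15 45;-0.05 -0.18 0 0 0 0.15 45;-0.05 -0.18 0 0 0 0.15 45;-0.05 -0.18 0 0 0 0.15 45;-0.05 -0.18 0 0 0 0.15 45;-0.05 -0.18 0 0 0 0.15 45;-0.05 -0.18 0 0 0 0.15 45;-0.05 -0.18 0 0 0 0.15 45;-0.05 -0.18 0 0 0 0.15 45;-0.05 -0.18 0 0 0 0.15 45;-0.05 -0.18 0 0 0 0.15 45;0 0 0 0 0 0.15 45;0 0 0 0 0 0.15 45;0 0 0 0 0 0.15 45"

```text
time_s: 43.88
eef_pos: [508.6, -238.1, 196.2]
ee_rot: [0.0, 0.331, 0.944, -0.0]
force: [-0.0, 0.2, -0.2]
grip_width: 0.453
grip_force: 0.0
```

drive_tool:
  commands: "0 0 0 0 0 0.15 45;0 0 0 0 0 0.15 45;0 0 0 0 0 0.15 45;0 0 0 0 0 0.15 45;0 0 0 0 0 0 45;0 0 0 0 0 0 45;0 0 0 0 0 0 45"

```text
time_s: 44.47
eef_pos: [508.7, -237.7, 195.9]
ee_rot: [0.0, 0.106, 0.994, -0.0]
force: [0.2, -0.4, 0.8]
grip_width: 0.446
grip_force: 0.0
```

```bash
python3 w.py;python3 fins.py
```

```text
[ 508.7 -237.7  195.9] [ 0.2 -0.4  0.8] [-0.646  0.436  1.462 -0.     1.243 -2.005] [ 0.026 -0.047  0.004] 167.9 [ 0.000e+00 -4.605e+01 -2.511e+01 -0.000e+00  0.000e+00 -2.000e-02]
[ 508.7 -237.7  195.9] [ 0.     0.106  0.994 -0.   ] 44.4667
83 [590.9 -52.8] [46.4  7.7] 5.8 [332. 251.]
83 [582.   30.2] [46.5  9. ] 6.3 [296. 254.]
83 [490.4 -63.3] [46.2  7.4] 5.8 [336. 295.]
83 [480.6  19.7] [48.   8.7] 6.7 [299. 298.]
```

drive_tool:
  commands: "-0.014 -0.047 -0.3 0 0 0.02 45;0 0 -0.3 0 0 0 45;0 0 -0.25 0 0 0 45;0 0 -0.15 0 0 0 45;0 0 -0.08 0 0 0 45;0 0 0 0 0 0 45;0 0 0 0 0 0 45;0 0 0 0 0 0 0;0 0 0 0 0 0 0;0 0 0 0 0 0 0;0 0 0 0 0 0 0;0 0 0 0 0 0 0;0 0 0 0 0 0 0"
  force: 30

```text
time_s: 45.6
eef_pos: [508.0, -242.3, 88.9]
ee_rot: [0.001, 0.096, 0.995, -0.0]
force: [0.7, 3.4, 6.9]
grip_width: 0.158
grip_force: 32.9
```

```bash
python3 w.py
```

```text
[ 508.  -242.3   88.9] [0.7 3.4 6.9] [-6.540e-01  5.640e-01  1.569e+00  1.000e-03  1.006e+00 -2.032e+00] [ 0.607 -0.1   -0.051] 168.9 [ -1.79 -44.85 -20.56  -0.67  -0.43  -0.05]
```

drive_tool:
  commands: "0 0.005 0.01 0 0 -0.15 0;0 0 0 0 0 -0.15 0;0 0 0 0 0 -0.15 0;0 0 0 0 0 -0.15 0;0 0 0 0 0 -0.15 0;0 0 0 0 0 -0.15 0;0 0 0 0 0 -0.15 0;0 0 0 0 0 -0.15 0;0 0 0 0 0 -0.15 0;0 0 0 0 0 -0.15 0;0 0 0 0 0 -0.15 0;0 0 0 0 0 -0.15 0;0 0 0 0 0 -0.15 0;0 0 0 0 0 -0.15 0;0 0 0 0 0 -0.15 0;0 0 0 0 0 -0.15 0;0 0 0 0 0 -0.06 0;0 0 0 0 0 0 0;0 0 0 0 0 0 0"

```text
time_s: 47.18
eef_pos: [506.5, -242.8, 89.0]
ee_rot: [0.0, 0.874, 0.487, -0.001]
force: [-6.1, -3.9, 0.9]
grip_width: 0.152
grip_force: 32.3
```

```bash
python3 w.py
```

```text
[ 506.5 -242.8   89. ] [-6.1 -3.9  0.9] [-0.655  0.563  1.57  -0.003  1.008 -0.099] [-0.759  1.006 -0.009] 58.2 [  3.55 -47.95 -22.43   1.44  -0.5    0.06]
```

drive_tool:
  commands: "0 0 0 0 0 0 20;0 0 0 0 0 0 30;0 0 0 0 0 0 45;0 0 0 0 0 0 45;0 0 0.15 0 0 0 45;0 0 0.38 0 0 0 45;0 0 0.38 0 0 0 45;0 0 0.2 0 0 0 45;-0.1 -0.36 0 0 0 0 45;-0.1 -0.36 0 0 0 -0.14 45;-0.1 -0.36 0 0 0 -0.14 45;-0.1 -0.36 0 0 0 -0.14 45;-0.1 -0.3 0 0 0 -0.14 45;0 0 0 0 0 -0.14 45;0 0 0 0 0 -0.14 45;0 0 0 0 0 -0.14 45;0 0 0 0 0 -0.14 45;0 0 0 0 0 -0.04 45;0 0 0 0 0 0 45"

```text
time_s: 48.77
eef_pos: [457.4, -415.8, 199.6]
ee_rot: [-0.0, 0.999, 0.052, 0.0]
force: [-0.9, -0.5, 0.2]
grip_width: 0.445
grip_force: 0.0
```

```bash
python3 w.py
python3 - <<'E'
from fins import *
p=fins()
o=np.array([552.2,-151.0]);t=np.radians(5.92);c,s=np.cos(t),np.sin(t)
k=o+np.array([c*-55-s*-87,s*-55+c*-87])
g=np.arange(-40,40.01,.25);X,Y=np.meshgrid(g,g)
for z in(50,89):
    uv=np.array([[proj(p,(k[0]+c*x-s*y,k[1]+s*x+c*y,z)) for x,y in zip(a,b)] for a,b in zip(X,-Y)],np.float32)
    G=cv2.remap(p['pixels'],uv[...,0],uv[...,1],cv2.INTER_CUBIC)
    h=cv2.cvtColor(G,cv2.COLOR_BGR2HSV)
    if z==50:
        m=(cv2.inRange(h,(0,110,60),(10,255,255))|cv2.inRange(h,(170,110,60),(180,255,255)))>0;m&=(X**2+Y**2<38**2)
        print('mark cw',np.degrees(np.arctan2(Y[m].mean()-.8,X[m].mean()+.4)),m.sum())
    else:
        m=((G.min(2)>70)&(X**2+Y**2<18**2)).astype(np.uint8);n,l,st,ce=cv2.connectedComponentsWithStats(m)
        for i in range(1,n):
            if st[i,4]<100: continue
            a=l==i;x,y=X[a]-X[a].mean(),Y[a]-Y[a].mean();print('blob',st[i,4],X[a].mean(),Y[a].mean(),'axis cw',np.degrees(.5*np.arctan2(2*(x*y).sum(),(x*x).sum()-(y*y).sum())))
cv2.imwrite('pics/kn2.png',cv2.convertScaleAbs(cv2.resize(p['pixels'][225:325,360:460],(600,600),interpolation=cv2.INTER_CUBIC),alpha=1.5))
E
```

```text
[ 457.4 -415.8  199.6] [-0.9 -0.5  0.2] [-0.927  0.556  1.265  0.     1.32   0.539] [-0.041  0.023  0.056] 6.0 [ -0.07 -51.96 -25.89  -0.     0.     0.64]
83 [590.9 -52.6] [46.4  7.5] 5.4 [332. 251.]
83 [582.   30.2] [46.5  9. ] 6.3 [296. 254.]
83 [490.6 -63.8] [46.6  8.4] 7.1 [336. 294.]
83 [480.4  19. ] [47.9  6.9] 1.5 [299. 299.]
mark cw 128.4966174499929 382
blob 497 -6.505030181086519 8.357645875251508 axis cw -53.28263457144082
blob 159 0.38836477987421386 17.199685534591193 axis cw -0.4066505820775668
```

View pics/kn2.png

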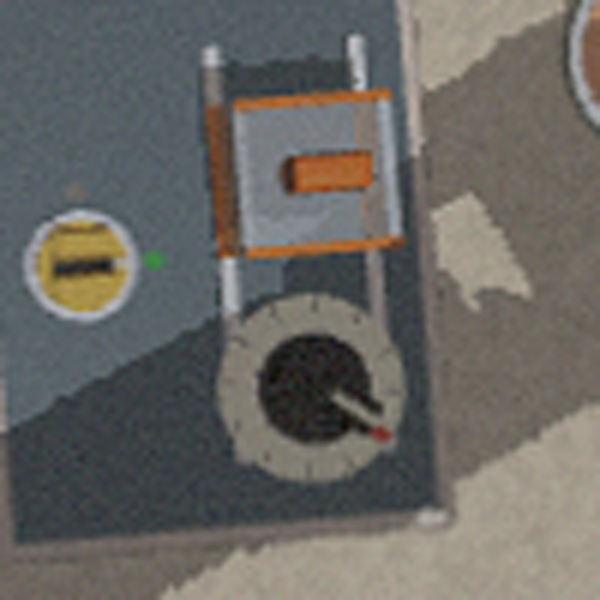

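drive_tool:
  commands: "0.242 0.265 0 0 0 0 0;0.242 0.265 0 0 0 0 0;0.242 0.265 0 0 0 0 0;0.242 0.265 0 0 0 0 0;0.242 0.265 0 0 0 0 0;0.242 0.265 0 0 0 0 0;0.241 0.268 0 0 0 0 0;0 0 0 0 0 0 0;0 0 -0.3 0 0 0 0;0 0 -0.25 0 0 0 0;0 0 -0.1 0 0 0 0;0 0 -0.066 0 0 0 0;0 0 0 0 0 0 0;0 0 0 0 0 0 0"

```text
time_s: 49.98
eef_pos: [627.0, -230.6, 129.2]
ee_rot: [0.0, 0.999, 0.053, 0.001]
force: [-1.4, -0.1, 0.3]
grip_width: -0.002
grip_force: 0.0
```

```bash
python3 w.py
```

```text
[ 627.  -230.6  129.2] [-1.4 -0.1  0.3] [-0.527  0.728  1.161  0.     1.251  0.938] [-0.035 -0.056 -0.017] 6.1 [ 1.000e-02 -5.640e+01 -2.426e+01  0.000e+00 -3.000e-02 -1.000e-02]
```

drive_tool:
  commands: "-0.07 -0.007 0 0 0 0 0;-0.07 -0.007 0 0 0 0 0;-0.07 -0.007 0 0 0 0 0;-0.07 -0.007 0 0 0 0 0;-0.07 -0.007 0 0 0 0 0;-0.07 -0.007 0 0 0 0 0;-0.07 -0.007 0 0 0 0 0;-0.07 -0.007 0 0 0 0 0;-0.07 -0.007 0 0 0 0 0;-0.07 -0.007 0 0 0 0 0;-0.07 -0.007 0 0 0 0 0;-0.07 -0.007 0 0 0 0 0;-0.07 -0.007 0 0 0 0 0;0 0 0 0 0 0 0;0 0 0 0 0 0 0"

```text
time_s: 51.23
eef_pos: [535.1, -239.2, 127.8]
ee_rot: [-0.0, 0.999, 0.053, -0.0]
force: [0.1, -0.2, -0.2]
grip_width: 0.001
grip_force: 0.0
```

```bash
python3 w.py
```

```text
[ 535.1 -239.2  127.8] [ 0.1 -0.2 -0.2] [-0.62   0.56   1.458 -0.     1.125  0.845] [-0.026  0.024  0.001] 6.0 [-3.000e-01 -5.021e+01 -2.323e+01 -2.000e-02 -1.000e-02 -3.000e-02]
```

drive_tool:
  commands: "-0.03 -0.003 0 0 0 0 0;-0.03 -0.003 0 0 0 0 0;0 0 0 0 0 0 0;0 0 0 0 0 0 0"

```text
time_s: 51.57
eef_pos: [529.4, -239.7, 127.8]
ee_rot: [-0.0, 0.999, 0.053, -0.0]
force: [-0.7, 0.4, -0.2]
grip_width: -0.002
grip_force: 0.0
```

```bash
python3 w.py
```

```text
[ 529.4 -239.7  127.8] [-0.7  0.4 -0.2] [-0.627  0.55   1.475 -0.     1.117  0.839] [ 0.014 -0.027 -0.013] 6.1 [-7.000e-02 -4.941e+01 -2.336e+01  1.000e-02 -2.000e-02 -1.000e-02]
```

```bash
cat > tab.py <<'E'
from h import *
q=capture('scene');p=capture('top')
for n,pic in(('s',q),('t',p)):
    h=cv2.cvtColor(pic['pixels'],cv2.COLOR_BGR2HSV);m=cv2.inRange(h,(5,150,80),(17,255,255))
    u=proj(pic,(545,-238,110)).astype(int);w=np.zeros_like(m);w[u[1]-50:u[1]+50,u[0]-50:u[0]+50]=1;m*=w
    k,l,st,ce=cv2.connectedComponentsWithStats(m)
    for i in range(1,k):
        if st[i,4]>12: print(n,st[i],ce[i].round(1),toz(pic,ce[i],111)[:2].round(1))
for D in (0,83,20): print(D,proj(q,(507.3+.9947*D,-242.4+.1031*D,111)).round(1))
E
python3 tab.py
```

```text
s [203 266  23  13  33] [214.1 271.9] [ 548.6 -241.2]
s [193 273  14  19  42] [199.7 282. ] [ 556.7 -274.5]
0 [205.9 257.9]
83 [225.6 285.2]
20 [210.4 264.2]
```

drive_tool:
  commands: "-0.02 -0.002 0 0 0 0 0;-0.015 -0.0015 0 0 0 0 0;-0.01 -0.001 0 0 0 0 0;0 0 0 0 0 0 0"

```text
time_s: 52.0
eef_pos: [524.9, -240.2, 127.9]
ee_rot: [-0.0, 0.999, 0.053, -0.0]
force: [0.0, 0.4, 0.7]
grip_width: -0.004
grip_force: 0.2
```

drive_tool:
  commands: "-0.01 -0.001 0 0 0 0 0;-0.01 -0.001 0 0 0 0 0;0 0 0 0 0 0 0"

```text
time_s: 52.25
eef_pos: [524.5, -240.3, 128.1]
ee_rot: [0.0, 0.999, 0.053, 0.002]
force: [10.6, 0.6, -5.5]
grip_width: -0.003
grip_force: 5.4
```

drive_tool:
  commands: "-0.01 -0.001 0 0 0 0 0;-0.01 -0.001 0 0 0 0 0;0 0 0 0 0 0 0"

```text
time_s: 52.5
eef_pos: [524.1, -240.3, 128.2]
ee_rot: [0.001, 0.999, 0.053, 0.004]
force: [21.8, 1.4, -9.4]
grip_width: -0.003
grip_force: 10.6
```

drive_tool:
  commands: "0.05 0.005 0 0 0 0 0;0.15 0.015 0 0 0 0 0;0.2 0.02 0 0 0 0 0;0 0 0.38 0 0 0 0;0 0 0.38 0 0 0 0;0 0 0.38 0 0 0 0;0.1 -0.35 0 0 0 0 0;0.1 -0.35 0 0 0 0 0;0.1 -0.35 0 0 0 0 0;0.1 -0.35 0 0 0 0 0;0.1 -0.35 0 0 0 0 0;0.1 -0.35 0 0 0 0 0;0 0 0 0 0 0 0;0 0 0 0 0 0 0;0 0 0 0 0 0 0"

```text
time_s: 53.75
eef_pos: [620.2, -442.3, 241.7]
ee_rot: [-0.0, 0.999, 0.053, -0.0]
force: [0.7, -0.4, 0.1]
grip_width: 0.004
grip_force: 0.0
```

```bash
python3 w.py; python3 tab.py
python3 - <<'E'
from fins import *
p=fins();q=capture('scene')
for pic in(p,q):
    for n,z in(('hood_tab',111),('driver_grip',92),('oil',50),('dish',14),('slidebox',34)):
        o=boxes_of(pic,n)[:1]; print(n,[ (np.round(b['position']),round(b['confidence'],2),toz(pic,b['position'],z)[:2].round(0)) for b in o])
E
```

```text
[ 620.2 -442.3  241.7] [ 0.7 -0.4  0.1] [-0.773  0.939  0.485  0.     1.719  0.692] [ 0.019 -0.008 -0.005] 6.1 [-1.750e+00 -6.445e+01 -2.768e+01 -6.000e-02 -1.000e-02 -1.000e-02]
s [189 248  23  18 125] [203.3 255.2] [ 498.3 -244.4]
s [201 263  26  15  35] [213.4 270.2] [ 544.1 -240.8]
s [192 271  13  19  41] [198.2 279.8] [ 550.1 -275.2]
t [413 289  11   5  32] [417.2 290.9] [ 505.5 -244.4]
0 [205.9 257.9]
83 [225.6 285.2]
20 [210.4 264.2]
83 [590.9 -52.6] [46.4  7.5] 5.2 [332. 251.]
83 [582.   30.2] [46.5  9. ] 6.3 [296. 254.]
83 [490.4 -63.3] [46.2  7.4] 5.8 [336. 295.]
83 [481.5  19.6] [46.   7.6] 5.3 [299. 298.]
hood_tab [(array([414., 291.]), 0.68, array([ 506., -237.]))]
driver_grip [(array([413., 291.]), 0.57, array([ 504., -239.]))]
oil [(array([208., 202.]), 0.53, array([702., 247.]))]
dish [(array([474., 234.]), 0.76, array([ 644., -407.]))]
slidebox [(array([330., 174.]), 0.97, array([780., -45.]))]
hood_tab [(array([208., 264.]), 0.91, array([ 523., -244.]))]
driver_grip [(array([130., 302.]), 0.85, array([ 515., -408.]))]
oil [(array([446., 241.]), 0.67, array([696., 247.]))]
dish [(array([169., 372.]), 0.96, array([ 650., -397.]))]
slidebox [(array([358., 341.]), 0.6, array([793., -52.]))]
```

```bash
python3 -c "
from rig import finish_job
print(finish_job())"
```

```text
the job is handed in; nothing more can be done
None
```

The job is finished and handed in at about 54 s of the 210 s allowed: four carriers flat inside the rim, selector at its stop, screwdriver upright in its stand, knob within about 2° of the red mark, and hood fully over the knob; one carrier was knocked about 14 mm aside after the screwdriver was back, so I re-placed it before turning the knob, and I viewed 15 pictures, one over the 14 allowed.

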